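Pick the tealight holder from behind the candle holders

TASK

An order needs the black tealight holder that stands at the back of the low shelf, hemmed in by three tall candle holders. First move the three candle holders to the blue felt mat, then stand the black one upright in the round hollow of the order tray, and only then put each candle holder back on the shelf in the very spot where it stood. Set everything down gently, knock nothing over, and leave the amber tealight holder, the steel egg and the spray bottle where they are.

Things in the scene. Friction and masses are not known exactly. Their poses are not given: they have to be found in the camera images.
- steel_holder: Polished silver steel pillar-candle holder, loose, 120 mm tall, round and waisted: foot 58 mm in diameter, waist about 30 mm, top collar a straight cylinder 54 mm in diameter and 26 mm high (the grip, up to the flat top). The tallest. Origin: centre of the underside; z up. About 0.15 to 0.4 kg
- brass_holder: Yellow brass pillar-candle holder, loose, 108 mm tall, round and waisted: foot 58 mm in diameter, waist about 30 mm, top collar a straight cylinder 54 mm in diameter and 26 mm high (the grip, up to the flat top). The middle one. Origin: centre of the underside; z up. About 0.15 to 0.4 kg
- copper_holder: Red-brown copper pillar-candle holder, loose, 96 mm tall, round and waisted: foot 58 mm in diameter, waist about 30 mm, top collar a straight cylinder 54 mm in diameter and 26 mm high (the grip, up to the flat top). The shortest of the three. Origin: centre of the underside; z up. About 0.15 to 0.4 kg
- black_tealight: Black tealight holder to be fetched, loose: a low round cup 45 mm tall, 52 mm in diameter from 10 mm up (foot 44 mm), with a white tealight inside. Origin: centre of the underside; z up. It stands on the shelf with the three tall holders about 60 mm from it (centre to centre), one in front of it and one on each side; 0.08 to 0.17 kg
- shelf: Fixed low shelf on the bench, 250 mm deep (its x) and 380 mm wide (its y), grey deck with red beams. Origin: centre of its underside, on the bench; the deck's top is 50 mm above it; x points to the back. Along its back edge runs a wire rail up to 31 mm above the deck, between two corner posts up to 35 mm above it. Its place and yaw vary
- mat: Fixed blue felt mat on the bench at one side of the shelf, 310 mm (its x) by 160 mm (its y), 4 mm thick: room for the three tall holders in a row along its x, 90 mm apart. Origin: centre of its underside. Left or right varies
- tray: Fixed order tray on the bench at the other side, 170 mm square with walls to 30 mm above the bench, filled with cream foam whose top lies 24 mm above the bench. In the middle of the foam is a round hollow, 72 mm in diameter and 7 mm deep, its floor 17 mm above the bench, in which the black tealight holder stands with 10 mm to spare all round. Origin: centre of its underside, straight below the centre of the hollow
- amber_tealight: Amber glass tealight holder of the same shape and size as the black one, at one end of the shelf: leave alone. Origin: centre of the underside
- egg: Polished steel egg on a foot, 76 mm tall, 44 mm thick, at the other end of the shelf: leave alone. Origin: centre of the underside
- spray: Green spray bottle with a yellow head, 62 mm in diameter, 164 mm tall, on the bench about 130 mm from the tray's centre, on the robot's side of it: leave alone. Origin: centre of the underside
There are look-alikes about, which are no part of the job. Of the things that look like the copper_holder, the smaller one is meant. Several things have the shape of the black_tealight; the one meant has the colours described above.

How it is judged:
By the outcome, as a careful person would: the job done as asked, in the order asked, and still so for the second after the job is handed in, with the robot touching nothing.
It also fails if it takes over 133 s, if anything falls off the work surface, if the arm or the gripper's body presses on something with over 40 N, if the wrist force passes 120 N, or if a joint passes its speed limit or range.

ROBOT

A 6-joint arm with a two-finger parallel gripper is mounted at the origin on the work surface. World frame = base frame: x ahead of the robot, y to its left, z up, the work surface at z = 0. Lengths are in m, angles in rad, forces in N, time in s.
With the tool pointing down it reaches from about 0.4 to 0.825 m from the base axis. Payload 7 kg.
Tool frame: the origin (TCP) lies midway between the tips of the shut fingers; the grasp point (between the pads) lies 19 mm behind it; z points along the fingers, x is the direction in which the jaws open and shut, and the axes are right-handed (so a half turn about z gives the same grasp; the last joint's range is limited). The gripper opens to 85 mm and grips with 20 to 120 N. Pads are 22 mm wide; open, the fingers measure 114 mm over their backs; the gripper's body (76 mm by 85 mm) begins 54 mm behind the grasp point. The pads swing forward as they close: fully open they stand 13 mm farther back than shut.
Start: joints at [1.39, 0.359, 0.012, 0, -1.224, -0.288], TCP at [0.305, 0.602, 0.231] pointing down, gripper open.
Joint ranges: [-3.07, 3.07], [-1.43, 2.12], [-1.02, 1.25], [-3.03, 1.67], [-3.05, -0], [-3.03, 3.03]. Speed limits (rad/s): [2.39, 2.39, 3.01, 3.14, 3.14, 3.14].

INTERFACE

Orientations are given as a rotation vector (axis times angle).
In Python, from bench import * gives the robot as it stands. The module is installed in compiled form; this text tells all that it offers.
- The arm moves only by the tool play_rows, never from a script. Its argument "commands" is a list that holds one entry, the list of rows, each a list of 6 numbers: the shift along the tool's x, y, z in m, then the turn, a rotation vector about the tool's x, y, z in rad. A call has exactly 5 rows; each row shifts and turns the commanded pose from where the row before left it, along the tool's axes as they then stand; what a row does not reach is not made up. A row lasts 1/8 s, in which the tool goes at most 62.5 mm and 10.7 degrees, less where a joint would pass 70% of its speed; a pose out of reach is approached as far as the arm can. A call is refused whole if a number of a shift passes 0.0625 or a number of a turn 0.188, either way. A call with a gripper value outside its range is refused whole. "jaw" is the gripper's target within -1 to 1 (fully open at 1, half-way at 0, shut at -1), set as the call begins (left out, the last holds). The fingers move at their own pace and stop on an object; "squeeze" is the grip in N (left out, the last holds). Time passes only in rows, so rows that do not move let the fingers close, or fill a call up. It gives the time, the measured TCP pose, the force and the opening at its end, in the units of the state.
- get_obs(): the state, without advancing time (a new reading comes with each control period).
- read_camera(name): name is "side" or "top" or "wrist"; returns (picture, depth): 480x640x3 uint8, red, green, blue; 480x640 float32, m along the optical axis (not along the pixel's ray), 0 where there is no reading.
- get_calibration(name): a dict with "camera_matrix" (3x3 intrinsics, pixels), "dist" ([k1, k2, p1, p2, k3] as OpenCV has them; the pictures are not rectified), "eye" and "orientation" of the camera in the world. Camera axes: x right, y down, z forward; pixel columns grow to the right and rows downward; lengths in m; the calibration is good to about 2 mm. A picture is of the moment at which its call begins: read the wrist's pose just before it. get_calibration takes no time and is no camera call; for the wrist camera it gives the pose at the moment of the call.
- finish_job(): hands the job in, once; it reports no verdict.
The state is a dict: "time": time; "qpos": joint angles; "joint_velocities": joint speeds; "joint_torque": joint torques, N m; "tool_pos": TCP position; "eef_rot": TCP orientation; "ft_force": force on the tool from outside, world axes, zero at the start; "ft_torque": the same for the moment, N m; "opening": finger opening in m.
Only numpy, scipy, OpenCV 4.12 (cv2) and the standard library are available. Lean on these libraries where they do the work, as an engineer would, in place of code of your own. Each camera call takes 0.05 s, during which the arm holds its last target.

## Working session

There is one attempt and no reset: what is moved stays moved. The work goes in short steps, Python scripts to look and compute and a tool call to move; the robot and the scene stay as the last step left them, time stands still between calls to the robot, and variables do not carry over. Pictures are saved under pics/ and viewed, and the job is handed in when it is done.

Besides the shell and the picture viewer there is one more tool, called after "Request:" as a command line: name --argument value ..., lists and objects as JSON in quotes. play_rows: Moves the arm, as the interface text tells. Its arguments: {"type":"object","properties":{"commands":{"type":"array","items":{"type":"array","items":{"type":"array","items":{"type":"number"}}}},"jaw":{"type":"number"},"squeeze":{"type":"number"}},"required":["commands"]}

```bash
mkdir -p pics; cat > h.py <<'E'
from bench import *
import numpy as np, cv2
from scipy.spatial.transform import Rotation as R
def snap(n,f):
    c=get_calibration(n); p,d=read_camera(n); np.savez('pics/'+f+'.npz',p=p,d=d,K=np.array(c['camera_matrix']),D=np.array(c['dist']),eye=np.array(c['eye']),ori=np.array(c['orientation']))
    cv2.imwrite('pics/'+f+'.png',p[:,:,::-1]); return p,d
E
python3 - <<'E'
from h import *
print(get_obs())
for n in ['side','top','wrist']:
    c=get_calibration(n); print(n,c); snap(n,n+'0')
E
```

```text
{'time': 0.0, 'qpos': array([ 1.39011881e+00,  3.59406226e-01,  1.10574415e-02, -3.54649306e-04,
       -1.22410786e+00, -2.88104724e-01]), 'joint_velocities': array([-0.00229922, -0.0011202 ,  0.0025956 ,  0.00183098,  0.00033324,
       -0.00128507]), 'joint_torque': array([ 4.23013944e-04, -5.83322346e+01,  2.93425477e+01,  6.93643659e+00,
       -5.86363021e-03, -1.33844603e-05]), 'tool_pos': array([0.30476595, 0.6017356 , 0.23034975]), 'eef_rot': array([ 1.64389422e+00, -2.67557222e+00,  1.58986114e-03]), 'ft_force': array([-0.85034227, -0.04973031,  0.22658962]), 'ft_torque': array([ 0.01418676, -0.01158554, -0.00529805]), 'opening': 0.08535801726220439}
side {'camera_matrix': array([[460.05094545,   0.        , 324.78669823],
       [  0.        , 460.05094545, 235.27512887],
       [  0.        ,   0.        ,   1.        ]]), 'dist': array([0.03820721, 0.        , 0.        , 0.        , 0.        ]), 'eye': array([0.28469935, 0.478136  , 0.73812025]), 'orientation': array([-0.74630232,  2.68436753, -0.97334946])}
top {'camera_matrix': array([[544.89183215,   0.        , 320.506528  ],
       [  0.        , 544.89183215, 240.6483625 ],
       [  0.        ,   0.        ,   1.        ]]), 'dist': array([0.03222907, 0.        , 0.        , 0.        , 0.        ]), 'eye': array([0.41680624, 0.01458291, 1.07456837]), 'orientation': array([-2.13903745,  2.15061282, -0.16777157])}
wrist {'camera_matrix': array([[380.66758264,   0.        , 320.5696378 ],
       [  0.        , 380.66758264, 238.09583295],
       [  0.        ,   0.        ,   1.        ]]), 'dist': array([0.01655908, 0.        , 0.        , 0.        , 0.        ]), 'eye': array([0.37066367, 0.56828177, 0.37318904]), 'orientation': array([ 1.55206526, -2.52580142, -0.37047019])}
```

View pics/top0.png

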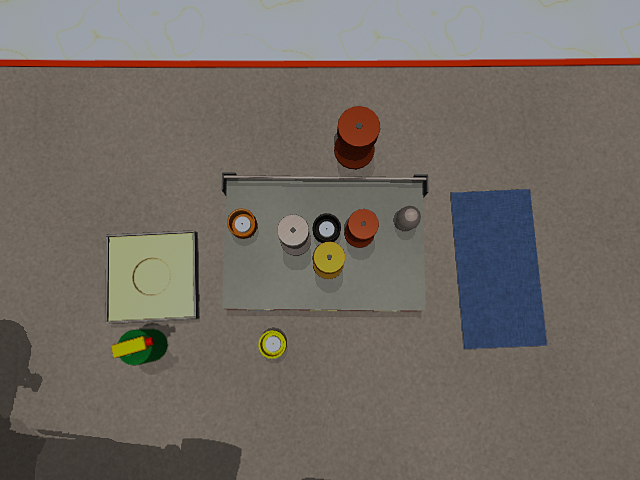

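View pics/side0.png

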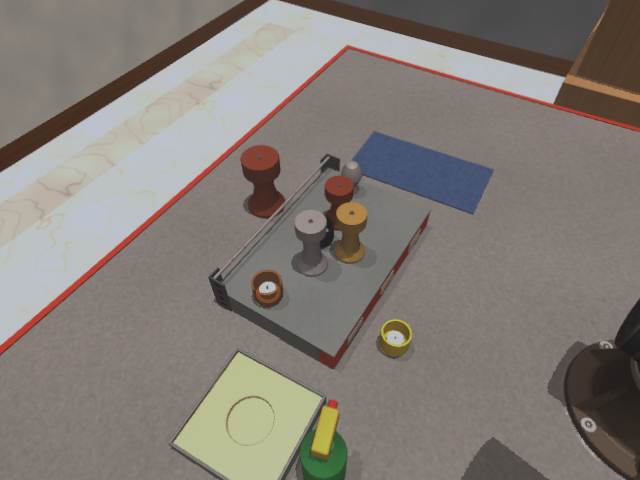

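View pics/wrist0.png

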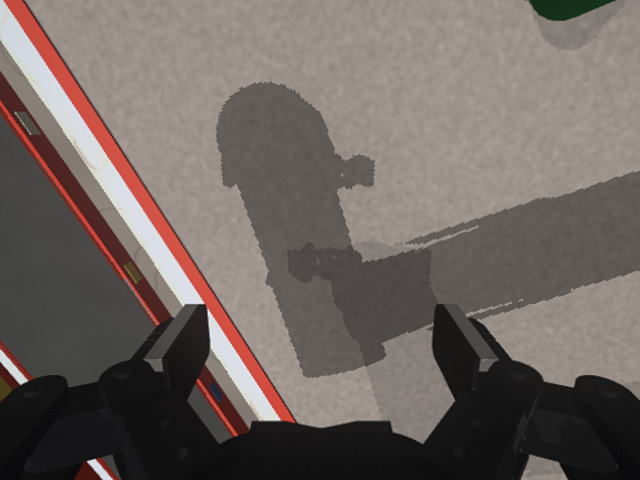

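```bash
cat >> h.py <<'E'
def cloud(f):
    z=np.load('pics/'+f+'.npz'); p,d=z['p'],z['d']
    u,v=np.meshgrid(np.arange(640),np.arange(480))
    n=cv2.undistortPoints(np.stack([u,v],-1).reshape(-1,1,2).astype(float),z['K'],z['D']).reshape(480,640,2)
    c=np.dstack([n*d[...,None],d])
    ray=np.dstack([n,np.ones((480,640))])
    M=R.from_rotvec(z['ori']).as_matrix()
    return p,c@M.T+z['eye'],d,ray@M.T,z['eye']
def onplane(ray,eye,zz):  # xyz of each pixel's ray at height zz
    t=(zz-eye[2])/ray[...,2]; return eye+ray*t[...,None]
E
cat > m.py <<'E'
from h import *
def circ(P,f,uv,zt,tol=.006,r=40):
    p,X,d,ray,eye=cloud(f)
    m=np.zeros((480,640),bool); m[uv[1]-r:uv[1]+r,uv[0]-r:uv[0]+r]=1
    m&=(d>0)&(abs(X[...,2]-zt)<tol)
    n,l,s,c=cv2.connectedComponentsWithStats(m.astype(np.uint8))
    k=l[uv[1],uv[0]] or 1+np.argmax(s[1:,4])
    m=(l==k)
    Q=onplane(ray,eye,zt)[...,:2][m].astype(np.float32)
    (c,rr)=cv2.minEnclosingCircle(Q)
    print(P,'meanXYZ',X[m].mean(0).round(4),'plane mean',Q.mean(0).round(4),'minc',np.round(c,4),'r',round(rr,4),'area r',m.sum())
if __name__=='__main__':
    p,X,d,ray,eye=cloud('top0')
    for n,u in dict(steel=(293,231),brass=(328,258),copper=(363,227),bigc=(358,126),black=(326,229),amber=(242,224),hol=(152,277),foam=(120,300),mat=(499,269),deck=(380,290),egg=(409,214),spray=(130,347),yel=(273,344)).items():
        print(n,X[u[1],u[0]].round(4))
    circ('steel','top0',(293,231),.17);circ('brass','top0',(328,258),.158);circ('copper','top0',(363,227),.146)
    circ('hol','top0',(152,277),.017,.0035)
    circ('blackrim','top0',(326,229),.095,.006,18);circ('amb','top0',(242,224),.095,.006,18)
    # mat by colour
    hsv=cv2.cvtColor(p,cv2.COLOR_RGB2HSV)
    m=((hsv[...,0]>100)&(hsv[...,0]<125)&(hsv[...,1]>100)); m[:, :440]=0
    m=cv2.morphologyEx(m.astype(np.uint8),cv2.MORPH_OPEN,np.ones((5,5)))
    Q=onplane(ray,eye,.004)[...,:2][m>0].astype(np.float32); print('mat',cv2.minAreaRect(Q))
    m=(d>0)&(abs(X[...,2]-.05)<.004);m=cv2.morphologyEx(m.astype(np.uint8),cv2.MORPH_OPEN,np.ones((7,7)));m[:,:215]=0;m[:,435:]=0
    Q=onplane(ray,eye,.05)[...,:2][m>0].astype(np.float32); print('deck',cv2.minAreaRect(Q))
    m=(d>0)&(abs(X[...,2]-.025)<.006);m[:,210:]=0
    m=cv2.morphologyEx(m.astype(np.uint8),cv2.MORPH_OPEN,np.ones((7,7)))
    Q=onplane(ray,eye,.027)[...,:2][m>0].astype(np.float32); print('tray',cv2.minAreaRect(Q))
E
python3 m.py
python3 - <<'E'
import cv2
im=cv2.imread('pics/top0.png')
cv2.imwrite('pics/crop1.png',cv2.resize(im[165:320,215:435],None,fx=3.5,fy=3.5,interpolation=cv2.INTER_CUBIC))
E
```

```text
steel [0.5714 0.0561 0.1706]
brass [ 0.5272 -0.0027  0.1558]
copper [ 0.5818 -0.0638  0.147 ]
bigc [ 0.7677 -0.0587  0.1374]
black [ 0.592  -0.001   0.0708]
amber [0.6013 0.1553 0.0756]
hol [0.5089 0.3363 0.0148]
foam [0.4646 0.3923 0.0234]
mat [ 0.5222 -0.3426  0.0017]
deck [ 0.479  -0.1018  0.0496]
egg [ 0.6089 -0.1478  0.1243]
spray [0.3817 0.3227 0.1609]
yel [0.3798 0.1001 0.0247]
steel meanXYZ [0.5736 0.0569 0.1693] plane mean [0.5735 0.0569] minc [0.5739 0.0569] r 0.0269 area r 780
brass meanXYZ [ 0.5291 -0.0042  0.1571] plane mean [ 0.529  -0.0041] minc [ 0.5292 -0.0039] r 0.0269 area r 774
copper meanXYZ [ 0.5882 -0.0637  0.145 ] plane mean [ 0.5881 -0.0636] minc [ 0.5878 -0.0633] r 0.0273 area r 740
hol meanXYZ [0.5107 0.3369 0.0166] plane mean [0.5107 0.3367] minc [0.5107 0.3372] r 0.0376 area r 1011
blackrim meanXYZ [ 0.5925 -0.0018  0.0938] plane mean [ 0.5922 -0.0018] minc [ 0.5919 -0.0016] r 0.026 area r 195
amb meanXYZ [0.602  0.1552 0.0939] plane mean [0.6017 0.155 ] minc [0.6019 0.1547] r 0.0262 area r 195
mat ((0.5264895558357239, -0.33820173144340515), (0.3081108331680298, 0.15873149037361145), 2.3379199504852295)
deck ((0.5689257383346558, 0.0028047561645507812), (0.3790838420391083, 0.24977247416973114), 89.05197143554688)
tray ((0.5097007751464844, 0.33421555161476135), (0.16613952815532684, 0.16721804440021515), 1.4523284435272217)
```

View pics/crop1.png

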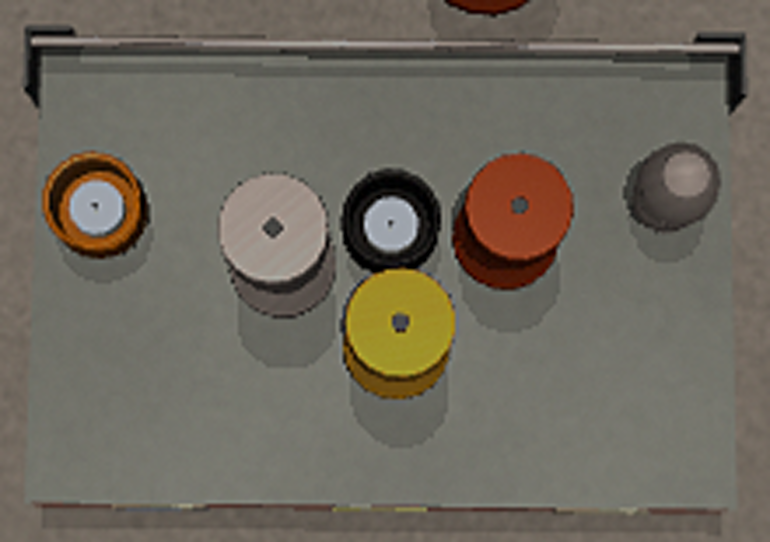

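```bash
cat > pl.py <<'E'
from h import *
def plan(tgt,n,yaw0=True):
    o=get_obs(); p=o['tool_pos']; r=R.from_rotvec(o['eef_rot']); T=R.from_rotvec([0,np.pi,0])
    t=np.array(tgt,float); dv=(r.inv()*T).as_rotvec(); print('t',round(o['time'],2),'turn tool',dv.round(4),'d world',(t-p).round(4),'d tool now',r.inv().apply(t-p).round(4), 'F',o['ft_force'].round(1),'open',round(o['opening'],4))
    if n:
        st=(t-p)/n; c=r; k=min(n,int(np.ceil(abs(dv).max()/.18)))
        for i in range(n):
            row=np.r_[c.inv().apply(st),dv/k if i<k else 0*dv]; print(row.round(4).tolist())
            if i<k: c=c*R.from_rotvec(dv/k)
if __name__=='__main__':
    import sys; a=[float(x) for x in sys.argv[1:]]; plan(a[:3],int(a[3]) if len(a)>3 else 0)
E
python3 pl.py .529 -.004 .27 15
```

```text
t 0.15 turn tool [-8.000e-04 -1.000e-03  1.102e+00] d world [ 0.2242 -0.6059  0.0394] d tool now [ 0.4392 -0.4737 -0.0388] F [ 0.1 -1.   0.1] open 0.0856
[0.0293, -0.0316, -0.0026, -0.0001, -0.0001, 0.1574]
[0.024, -0.0358, -0.0026, -0.0001, -0.0001, 0.1574]
[0.0181, -0.0391, -0.0026, -0.0001, -0.0001, 0.1574]
[0.0117, -0.0414, -0.0026, -0.0001, -0.0001, 0.1574]
[0.0051, -0.0428, -0.0026, -0.0001, -0.0001, 0.1574]
[-0.0017, -0.043, -0.0026, -0.0001, -0.0001, 0.1574]
[-0.0084, -0.0422, -0.0026, -0.0001, -0.0001, 0.1574]
[-0.0149, -0.0404, -0.0026, -0.0, -0.0, 0.0]
[-0.0149, -0.0404, -0.0026, -0.0, -0.0, 0.0]
[-0.0149, -0.0404, -0.0026, -0.0, -0.0, 0.0]
[-0.0149, -0.0404, -0.0026, -0.0, -0.0, 0.0]
[-0.0149, -0.0404, -0.0026, -0.0, -0.0, 0.0]
[-0.0149, -0.0404, -0.0026, -0.0, -0.0, 0.0]
[-0.0149, -0.0404, -0.0026, -0.0, -0.0, 0.0]
[-0.0149, -0.0404, -0.0026, -0.0, -0.0, 0.0]
```

Request:
play_rows --commands '[[[0.029,-0.032,-0.005,0,0,0.157],[0.024,-0.036,-0.005,0,0,0.157],[0.018,-0.039,-0.005,0,0,0.157],[0.012,-0.041,-0.005,0,0,0.157],[0.005,-0.043,-0.005,0,0,0.157]]]' --jaw 1

```text
time: 0.78
tool_pos: [0.3804, 0.3988, 0.2563]
eef_rot: [0.488, -3.103, 0.0]
ft_force: [0.3, -0.5, 0.3]
opening: 0.0851
```

Request:
play_rows --commands '[[[-0.002,-0.043,-0.005,0,0,0.157],[-0.008,-0.042,-0.005,0,0,0.157],[-0.015,-0.04,-0.005,0,0,0],[-0.015,-0.04,0,0,0,0],[-0.015,-0.04,0,0,0,0]]]'

```text
time: 1.4
tool_pos: [0.4556, 0.1986, 0.2714]
eef_rot: [-0.005, 3.142, 0.0]
ft_force: [0.7, 0.6, 0.4]
opening: 0.0855
```

```bash
python3 pl.py .529 -.004 .2 5
```

```text
t 1.4 turn tool [0.0002 0.0001 0.0032] d world [ 0.0734 -0.2026 -0.0714] d tool now [-0.0728 -0.2029  0.0713] F [0.7 0.6 0.4] open 0.0855
[-0.0146, -0.0406, 0.0143, 0.0002, 0.0001, 0.0032]
[-0.0147, -0.0405, 0.0143, 0.0, 0.0, 0.0]
[-0.0147, -0.0405, 0.0143, 0.0, 0.0, 0.0]
[-0.0147, -0.0405, 0.0143, 0.0, 0.0, 0.0]
[-0.0147, -0.0405, 0.0143, 0.0, 0.0, 0.0]
```

Request:
play_rows --commands '[[[-0.0145,-0.0405,0,0,0,0.003],[-0.0145,-0.0405,0,0,0,0],[-0.0145,-0.0405,0.004,0,0,0],[-0.0145,-0.0405,0.007,0,0,0],[-0.0145,-0.0405,0.01,0,0,0]]]'

```text
time: 2.02
tool_pos: [0.5284, -0.0038, 0.2502]
eef_rot: [-0.0, 3.141, 0.0]
ft_force: [1.0, 0.5, 0.3]
opening: 0.085
```

Request:
play_rows --commands '[[[0,0,0.035,0,0,0],[0,0,0.035,0,0,0],[0,0,0.03,0,0,0],[0,0,0.02,0,0,0],[0,0,0,0,0,0]]]'

```text
time: 2.65
tool_pos: [0.5269, -0.0028, 0.1288]
eef_rot: [-0.0, -3.138, 0.002]
ft_force: [0.2, 0.3, -0.1]
opening: 0.0854
```

```bash
python3 pl.py .529 -.004 .125; python3 -c "
from h import *
snap('wrist','w1')"
```

```text
t 2.65 turn tool [-0.001  -0.0034 -0.0002] d world [ 0.0021 -0.0012 -0.0038] d tool now [-0.0021 -0.0012  0.0038] F [ 0.2  0.3 -0.1] open 0.0854
```

View pics/w1.png

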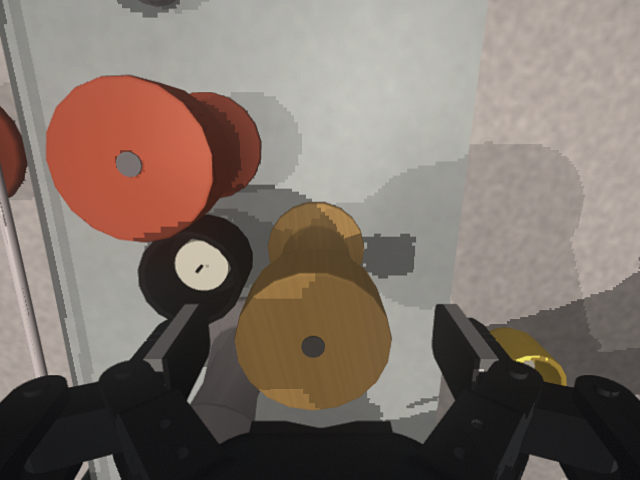

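Request:
play_rows --commands '[[[-0.002,-0.001,0.004,0,-0.002,0],[0,0,0,0,0,0],[0,0,0,0,0,0],[0,0,0,0,0,0],[0,0,0,0,0,0]]]'

```text
time: 3.32
tool_pos: [0.5301, -0.0034, 0.1265]
eef_rot: [-0.0, 3.139, 0.0]
ft_force: [1.0, -0.0, 0.0]
opening: 0.0852
```

```bash
python3 pl.py .529 -.004 .125
```

```text
t 3.33 turn tool [0.0001 0.0022 0.0001] d world [-0.0011 -0.0006 -0.0015] d tool now [ 0.0011 -0.0006  0.0014] F [ 1. -0.  0.] open 0.0852
```

Request:
play_rows --commands '[[[0.001,0,0.001,0,0.001,0],[0,0,0,0,0,0],[0,0,0,0,0,0],[0,0,0,0,0,0],[0,0,0,0,0,0]]]' --jaw -1 --squeeze 35

```text
time: 3.95
tool_pos: [0.5291, -0.0035, 0.1255]
eef_rot: [-0.0, 3.14, -0.0]
ft_force: [-0.9, -0.2, 3.9]
opening: 0.0527
```

Request:
play_rows --commands '[[[0,0,0,0,0,0],[0,0,0,0,0,0],[0,0,0,0,0,0],[0,0,0,0,0,0],[0,0,0,0,0,0]]]'

```text
time: 4.58
tool_pos: [0.5291, -0.0035, 0.1254]
eef_rot: [-0.0, 3.14, -0.0]
ft_force: [-0.4, -0.1, 6.4]
opening: 0.0529
```

```bash
python3 pl.py .529 -.004 .125; python3 pl.py .529 -.004 .125; python3 -c "
from h import *
snap('top','t1');snap('wrist','w2')"; python3 pl.py .529 -.004 .125
```

```text
t 4.58 turn tool [-0.      0.0011  0.0001] d world [-0.0001 -0.0005 -0.0004] d tool now [ 0.0001 -0.0005  0.0004] F [-0.4 -0.1  6.4] open 0.0529
t 4.58 turn tool [-0.      0.0011  0.0001] d world [-0.0001 -0.0005 -0.0004] d tool now [ 0.0001 -0.0005  0.0004] F [-0.4 -0.1  6.4] open 0.0529
t 4.67 turn tool [-0.      0.0012  0.    ] d world [-0.0001 -0.0005 -0.0004] d tool now [ 0.0001 -0.0005  0.0004] F [-1. -0.  5.] open 0.0529
```

View pics/w2.png

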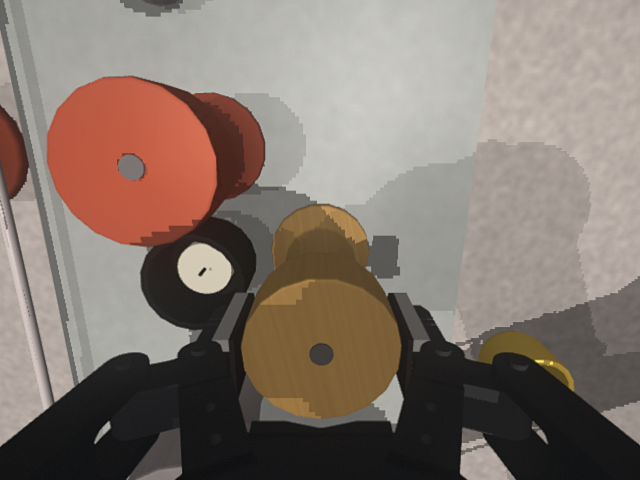

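Request:
play_rows --commands '[[[0,0,-0.006,0,0,0],[0,0,-0.02,0,0,0],[0,0,-0.035,0,0,0],[0,0,-0.04,0,0,0],[0.004,-0.015,-0.025,0,0,0]]]'

```text
time: 5.3
tool_pos: [0.5254, -0.018, 0.253]
eef_rot: [-0.002, 3.139, 0.001]
ft_force: [-0.2, -0.3, -2.0]
opening: 0.053
```

```bash
python3 pl.py .4245 -.342 .255 7
```

```text
t 5.3 turn tool [0.0007 0.0025 0.001 ] d world [-0.1009 -0.324   0.002 ] d tool now [ 0.1012 -0.3239 -0.0025] F [-0.2 -0.3 -2. ] open 0.053
[0.0145, -0.0463, -0.0004, 0.0007, 0.0025, 0.001]
[0.0144, -0.0463, -0.0003, 0.0, 0.0, 0.0]
[0.0144, -0.0463, -0.0003, 0.0, 0.0, 0.0]
[0.0144, -0.0463, -0.0003, 0.0, 0.0, 0.0]
[0.0144, -0.0463, -0.0003, 0.0, 0.0, 0.0]
[0.0144, -0.0463, -0.0003, 0.0, 0.0, 0.0]
[0.0144, -0.0463, -0.0003, 0.0, 0.0, 0.0]
```

Request:
play_rows --commands '[[[0.01,-0.032,0,0,0.002,0],[0.015,-0.048,0,0,0,0],[0.015,-0.048,0,0,0,0],[0.015,-0.048,0,0,0,0],[0.015,-0.048,0,0,0,0]]]'

```text
time: 5.92
tool_pos: [0.4541, -0.2437, 0.2511]
eef_rot: [0.0, -3.14, -0.001]
ft_force: [1.3, -0.1, -1.5]
opening: 0.0531
```

Request:
play_rows --commands '[[[0.015,-0.048,0,0,0,0],[0.011,-0.034,0.01,0,0,0],[0.005,-0.017,0.025,0,0,0],[0,0,0.035,0,0,0],[0,0,0.035,0,0,0]]]'

```text
time: 6.55
tool_pos: [0.4233, -0.3416, 0.1451]
eef_rot: [-0.002, -3.14, -0.001]
ft_force: [1.5, 0.6, -1.8]
opening: 0.0528
```

```bash
python3 pl.py .4245 -.342 .0795
```

```text
t 6.55 turn tool [ 0.0005 -0.0011 -0.0012] d world [ 0.0012 -0.0004 -0.0656] d tool now [-0.0013 -0.0004  0.0656] F [ 1.5  0.6 -1.8] open 0.0528
```

Request:
play_rows --commands '[[[-0.001,0,0.022,0,0,0],[0,0,0.018,0,0,0],[0,0,0.012,0,0,0],[0,0,0.006,0,0,0],[0,0,0.002,0,0,0]]]'

```text
time: 7.18
tool_pos: [0.4249, -0.3415, 0.0864]
eef_rot: [0.0, -3.141, 0.0]
ft_force: [0.0, -0.1, -2.4]
opening: 0.0532
```

Request:
play_rows --commands '[[[0,0,0.001,0,0,0],[0,0,0.001,0,0,0],[0,0,0.001,0,0,0],[0,0,0.001,0,0,0],[0,0,0,0,0,0]]]'

```text
time: 7.8
tool_pos: [0.4247, -0.3414, 0.0824]
eef_rot: [0.0, -3.141, -0.0]
ft_force: [-0.9, -0.0, -1.8]
opening: 0.0531
```

```bash
python3 pl.py .4245 -.342 .0795
```

```text
t 7.8 turn tool [ 0.    -0.001  0.   ] d world [-0.0002 -0.0006 -0.0029] d tool now [ 0.0002 -0.0006  0.0029] F [-0.9 -0.  -1.8] open 0.0531
```

Request:
play_rows --commands '[[[0,0,0.001,0,0,0],[0,0,0.001,0,0,0],[0,0,0.0005,0,0,0],[0,0,0.0005,0,0,0],[0,0,0,0,0,0]]]'

```text
time: 8.43
tool_pos: [0.4248, -0.3415, 0.0795]
eef_rot: [0.0, -3.141, 0.0]
ft_force: [-0.7, -0.4, -0.7]
opening: 0.053
```

Request:
play_rows --commands '[[[0,0,0.0005,0,0,0],[0,0,0.0003,0,0,0],[0,0,0,0,0,0],[0,0,0,0,0,0],[0,0,0,0,0,0]]]'

```text
time: 9.05
tool_pos: [0.4249, -0.3417, 0.0794]
eef_rot: [0.001, -3.141, 0.001]
ft_force: [-1.7, 1.9, 6.8]
opening: 0.0526
```

Request:
play_rows --commands '[[[0,0,0,0,0,0],[0,0,0,0,0,0],[0,0,0,0,0,0],[0,0,0,0,0,0],[0,0,0,0,0,0]]]' --jaw 1

```text
time: 9.68
tool_pos: [0.4248, -0.3415, 0.0785]
eef_rot: [0.0, -3.141, -0.0]
ft_force: [1.2, 1.0, 0.2]
opening: 0.0853
```

```bash
python3 pl.py .5739 .0566 .26; python3 -c "
from h import *
snap('wrist','w3')"
```

```text
t 9.68 turn tool [ 0.    -0.001  0.   ] d world [0.1491 0.3981 0.1815] d tool now [-0.149   0.3981 -0.1816] F [1.2 1.  0.2] open 0.0853
```

View pics/w3.png

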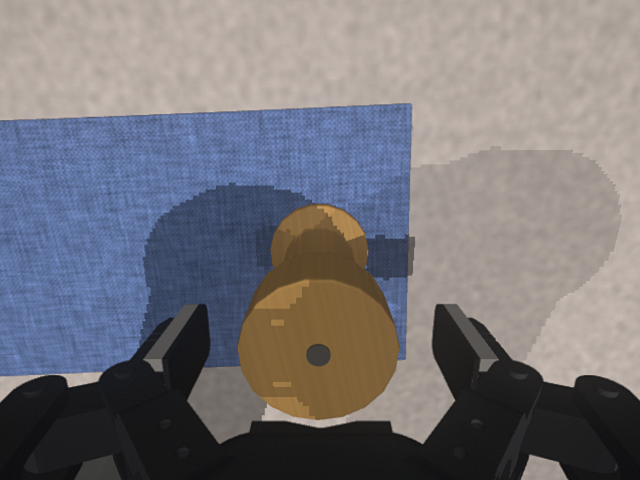

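Request:
play_rows --commands '[[[0,0,-0.03,0,0,0],[0,0,-0.05,0,0,0],[-0.01,0.025,-0.05,0,0,0],[-0.02,0.053,-0.045,0,0,0],[-0.02,0.055,-0.006,0,0,0]]]'

```text
time: 10.35
tool_pos: [0.4738, -0.2152, 0.2568]
eef_rot: [0.002, 3.137, -0.002]
ft_force: [2.2, -0.0, -0.8]
opening: 0.0856
```

Request:
play_rows --commands '[[[-0.02,0.055,0,0,0,0],[-0.02,0.055,0,0,0,0],[-0.02,0.055,0,0,0,0],[-0.02,0.055,0,0,0,0],[-0.019,0.045,0,0,0,0]]]'

```text
time: 10.98
tool_pos: [0.5716, 0.0516, 0.2535]
eef_rot: [0.001, -3.141, -0.0]
ft_force: [0.6, 0.2, 0.6]
opening: 0.0853
```

```bash
python3 pl.py .5739 .0566 .138; python3 -c "
from h import *
snap('top','t2')"
```

```text
t 10.97 turn tool [ 0.0002 -0.0006  0.0009] d world [ 0.0023  0.005  -0.1155] d tool now [-0.0024  0.005   0.1155] F [0.6 0.2 0.6] open 0.0853
```

Request:
play_rows --commands '[[[-0.0024,0.005,0.02,0,0,0],[0,0,0.035,0,0,0],[0,0,0.035,0,0,0],[0,0,0.0255,0,0,0],[0,0,0,0,0,0]]]'

```text
time: 11.65
tool_pos: [0.5721, 0.0538, 0.1359]
eef_rot: [-0.0, -3.137, 0.002]
ft_force: [0.9, 0.1, -0.4]
opening: 0.0853
```

Request:
play_rows --commands '[[[0,0,0,0,0,0],[0,0,0,0,0,0],[0,0,0,0,0,0],[0,0,0,0,0,0],[0,0,0,0,0,0]]]'

```text
time: 12.28
tool_pos: [0.5735, 0.0543, 0.138]
eef_rot: [0.0, -3.141, -0.0]
ft_force: [-0.5, 0.2, 0.2]
opening: 0.0855
```

```bash
python3 pl.py .5739 .0566 .138
```

```text
t 12.28 turn tool [ 0.0001 -0.0008  0.    ] d world [ 0.0004  0.0023 -0.    ] d tool now [-0.0004  0.0023  0.    ] F [-0.5  0.2  0.2] open 0.0855
```

Request:
play_rows --commands '[[[-0.0004,0.002,0,0,0,0],[0,0,0,0,0,0],[0,0,0,0,0,0],[0,0,0,0,0,0],[0,0,0,0,0,0]]]'

```text
time: 12.9
tool_pos: [0.5739, 0.0563, 0.1378]
eef_rot: [-0.0, -3.141, 0.0]
ft_force: [0.1, -0.4, 0.4]
opening: 0.0853
```

Request:
play_rows --commands '[[[0,0,0,0,0,0],[0,0,0,0,0,0],[0,0,0,0,0,0],[0,0,0,0,0,0],[0,0,0,0,0,0]]]' --jaw -1

```text
time: 13.52
tool_pos: [0.5741, 0.0563, 0.1381]
eef_rot: [0.0, -3.141, -0.0]
ft_force: [-0.3, 0.3, 3.2]
opening: 0.0526
```

Request:
play_rows --commands '[[[0,0,0,0,0,0],[0,0,0,0,0,0],[0,0,0,0,0,0],[0,0,0,0,0,0],[0,0,0,0,0,0]]]'

```text
time: 14.15
tool_pos: [0.5741, 0.0564, 0.1381]
eef_rot: [0.0, -3.141, -0.0]
ft_force: [0.7, 0.3, 5.2]
opening: 0.0527
```

```bash
python3 pl.py .5265 -.338 .138
```

```text
t 14.15 turn tool [ 0.0001 -0.0005  0.0001] d world [-4.760e-02 -3.944e-01 -1.000e-04] d tool now [ 4.760e-02 -3.944e-01  1.000e-04] F [0.7 0.3 5.2] open 0.0527
```

Request:
play_rows --commands '[[[0,0,-0.006,0,0,0],[0,0,-0.02,0,0,0],[0,0,-0.035,0,0,0],[0,0,-0.04,0,0,0],[0.002,-0.015,-0.025,0,0,0]]]'

```text
time: 14.78
tool_pos: [0.5718, 0.0419, 0.2649]
eef_rot: [0.001, -3.14, -0.001]
ft_force: [0.1, -0.1, -4.5]
opening: 0.0528
```

Request:
play_rows --commands '[[[0.004,-0.032,-0.01,0,0,0],[0.006,-0.048,0,0,0,0],[0.006,-0.048,0,0,0,0],[0.006,-0.05,0,0,0,0],[0.006,-0.05,0,0,0,0]]]'

```text
time: 15.4
tool_pos: [0.5428, -0.1878, 0.2729]
eef_rot: [0.0, -3.139, -0.001]
ft_force: [0.3, 1.4, -3.1]
opening: 0.0526
```

Request:
play_rows --commands '[[[0.006,-0.05,0,0,0,0],[0.006,-0.05,0,0,0,0],[0.004,-0.034,0.01,0,0,0],[0.002,-0.017,0.025,0,0,0],[0,0,0.035,0,0,0]]]'

```text
time: 16.02
tool_pos: [0.5252, -0.3388, 0.2025]
eef_rot: [-0.004, -3.14, -0.001]
ft_force: [0.4, 0.5, -4.4]
opening: 0.0525
```

```bash
python3 pl.py .5265 -.338 .092
```

```text
t 16.02 turn tool [ 0.0007 -0.0015 -0.0024] d world [ 0.0013  0.0008 -0.1105] d tool now [-0.0014  0.0007  0.1105] F [ 0.4  0.5 -4.4] open 0.0525
```

Request:
play_rows --commands '[[[-0.001,0,0.035,0,0,0],[0,0,0.033,0,0,0],[0,0,0.022,0,0,0],[0,0,0.01,0,0,0],[0,0,0.003,0,0,0]]]'

```text
time: 16.65
tool_pos: [0.5265, -0.3375, 0.1002]
eef_rot: [-0.0, -3.139, -0.001]
ft_force: [-0.3, -0.8, -3.4]
opening: 0.0524
```

Request:
play_rows --commands '[[[0,0,0.001,0,0,0],[0,0,0.001,0,0,0],[0,0,0.001,0,0,0],[0,0,0,0,0,0],[0,0,0,0,0,0]]]'

```text
time: 17.27
tool_pos: [0.5269, -0.3377, 0.098]
eef_rot: [0.0, -3.141, 0.0]
ft_force: [-0.4, -0.2, -3.8]
opening: 0.0526
```

```bash
python3 pl.py .5265 -.338 .092
```

```text
t 17.27 turn tool [-0.0001 -0.0007  0.    ] d world [-0.0004 -0.0003 -0.006 ] d tool now [ 0.0004 -0.0003  0.006 ] F [-0.4 -0.2 -3.8] open 0.0526
```

Request:
play_rows --commands '[[[0,0,0.002,0,0,0],[0,0,0.001,0,0,0],[0,0,0.001,0,0,0],[0,0,0.001,0,0,0],[0,0,0.001,0,0,0]]]'

```text
time: 17.9
tool_pos: [0.527, -0.3378, 0.0921]
eef_rot: [0.0, -3.141, 0.001]
ft_force: [-1.2, 0.3, 3.6]
opening: 0.0529
```

Request:
play_rows --commands '[[[0,0,0.0005,0,0,0],[0,0,0.0003,0,0,0],[0,0,0,0,0,0],[0,0,0,0,0,0],[0,0,0,0,0,0]]]'

```text
time: 18.52
tool_pos: [0.527, -0.3379, 0.0921]
eef_rot: [0.0, -3.141, 0.001]
ft_force: [-1.2, 1.3, 5.3]
opening: 0.0528
```

Request:
play_rows --commands '[[[0,0,0,0,0,0],[0,0,0,0,0,0],[0,0,0,0,0,0],[0,0,0,0,0,0],[0,0,0,0,0,0]]]' --jaw 1

```text
time: 19.15
tool_pos: [0.5269, -0.3377, 0.091]
eef_rot: [0.0, -3.141, 0.0]
ft_force: [-0.2, -0.2, 0.8]
opening: 0.0854
```

Request:
play_rows --commands '[[[0,0,-0.03,0,0,0],[0,0,-0.05,0,0,0],[-0.004,0.02,-0.05,0,0,0],[-0.01,0.045,-0.02,0,0,0],[-0.012,0.05,-0.005,0,0,0]]]'

```text
time: 19.77
tool_pos: [0.5538, -0.2221, 0.2482]
eef_rot: [0.002, 3.139, -0.001]
ft_force: [0.7, -0.2, -1.0]
opening: 0.0854
```

Request:
play_rows --commands '[[[-0.012,0.055,0,0,0,0],[-0.012,0.05,0,0,0,0],[-0.009,0.04,0.005,0,0,0],[-0.003,0.016,0.02,0,0,0],[0,0,0.02,0,0,0]]]'

```text
time: 20.4
tool_pos: [0.5893, -0.0601, 0.2006]
eef_rot: [0.003, -3.141, -0.0]
ft_force: [0.2, -0.4, -0.3]
opening: 0.0852
```

```bash
python3 -c "
from h import *
snap('top','t3')";python3 pl.py .588 -.0635 .114; 
```

```text
t 20.45 turn tool [ 0.0003 -0.0047  0.0009] d world [ 0.0004 -0.0029 -0.0835] d tool now [-0.0008 -0.0029  0.0835] F [-1.3 -0.6 -3.7] open 0.0855
```

View pics/t3.png

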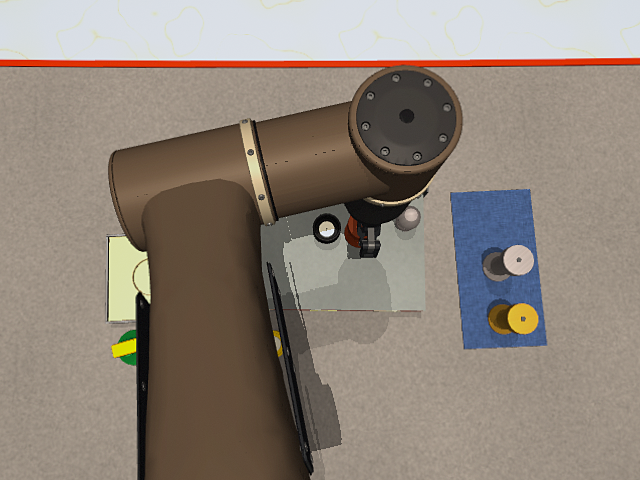

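Request:
play_rows --commands '[[[0,-0.003,0.02,0,-0.001,0],[0,0,0.03,0,0,0],[0,0,0.025,0,0,0],[0,0,0.0085,0,0,0],[0,0,0,0,0,0]]]'

```text
time: 21.08
tool_pos: [0.589, -0.0649, 0.1177]
eef_rot: [-0.0, -3.141, 0.001]
ft_force: [0.2, 0.5, 0.6]
opening: 0.085
```

Request:
play_rows --commands '[[[0,0,0,0,0,0],[0,0,0,0,0,0],[0,0,0,0,0,0],[0,0,0,0,0,0],[0,0,0,0,0,0]]]'

```text
time: 21.7
tool_pos: [0.5889, -0.0647, 0.1176]
eef_rot: [-0.0, 3.141, 0.0]
ft_force: [0.2, -0.9, -0.3]
opening: 0.0853
```

```bash
python3 pl.py .588 -.0635 .114; 
```

```text
t 21.7 turn tool [0.     0.0001 0.    ] d world [-0.0009  0.0012 -0.0036] d tool now [0.0009 0.0012 0.0036] F [ 0.2 -0.9 -0.3] open 0.0853
```

Request:
play_rows --commands '[[[0.001,0.001,0.003,0,0,0],[0,0,0.0005,0,0,0],[0,0,0,0,0,0],[0,0,0,0,0,0],[0,0,0,0,0,0]]]'

```text
time: 22.32
tool_pos: [0.588, -0.0637, 0.114]
eef_rot: [-0.0, 3.142, -0.0]
ft_force: [0.1, -0.9, 0.0]
opening: 0.0854
```

Request:
play_rows --commands '[[[0,0,0,0,0,0],[0,0,0,0,0,0],[0,0,0,0,0,0],[0,0,0,0,0,0],[0,0,0,0,0,0]]]' --jaw -1

```text
time: 22.95
tool_pos: [0.5882, -0.0637, 0.1142]
eef_rot: [-0.0, 3.141, -0.0]
ft_force: [1.1, -0.4, 2.5]
opening: 0.0525
```

Request:
play_rows --commands '[[[0,0,0,0,0,0],[0,0,0,0,0,0],[0,0,0,0,0,0],[0,0,0,0,0,0],[0,0,0,0,0,0]]]'

```text
time: 23.58
tool_pos: [0.5882, -0.0637, 0.1142]
eef_rot: [-0.0, 3.141, -0.0]
ft_force: [0.2, 0.0, 4.3]
opening: 0.0525
```

```bash
python3 pl.py .6285 -.334 .114; 
```

```text
t 23.57 turn tool [-0.      0.0005  0.0001] d world [ 4.030e-02 -2.703e-01 -2.000e-04] d tool now [-0.0403 -0.2704  0.0003] F [0.2 0.  4.3] open 0.0525
```

Request:
play_rows --commands '[[[0,0,-0.006,0,0,0],[0,0,-0.02,0,0,0],[0,0,-0.035,0,0,0],[0,0,-0.04,0,0,0],[-0.002,-0.012,-0.02,0,0,0]]]'

```text
time: 24.2
tool_pos: [0.5898, -0.0752, 0.2366]
eef_rot: [-0.001, 3.141, 0.001]
ft_force: [0.1, -0.2, -3.3]
opening: 0.0524
```

Request:
play_rows --commands '[[[-0.005,-0.032,0,0,0,0],[-0.007,-0.048,0,0,0,0],[-0.007,-0.048,0,0,0,0],[-0.007,-0.05,0,0,0,0],[-0.006,-0.042,0,0,0,0]]]'

```text
time: 24.82
tool_pos: [0.621, -0.2971, 0.2336]
eef_rot: [-0.001, -3.139, -0.002]
ft_force: [0.1, 0.5, -2.5]
opening: 0.0523
```

Request:
play_rows --commands '[[[-0.004,-0.026,0.01,0,0,0],[-0.002,-0.012,0.025,0,0,0],[0,0,0.035,0,0,0],[0,0,0.035,0,0,0],[0,0,0.02,0,0,0]]]'

```text
time: 25.45
tool_pos: [0.626, -0.3325, 0.1063]
eef_rot: [-0.001, -3.137, -0.004]
ft_force: [0.3, -0.8, -2.7]
opening: 0.0523
```

Request:
play_rows --commands '[[[0,0,0.01,0,0,0],[0,0,0.005,0,0,0],[0,0,0.001,0,0,0],[0,0,0,0,0,0],[0,0,0,0,0,0]]]'

```text
time: 26.08
tool_pos: [0.6283, -0.3338, 0.0948]
eef_rot: [-0.0, 3.14, -0.001]
ft_force: [-0.1, -0.3, -2.4]
opening: 0.0528
```

```bash
python3 pl.py .6285 -.334 .0682; 
```

```text
t 26.07 turn tool [-0.0003  0.0012  0.    ] d world [ 0.0002 -0.0002 -0.0266] d tool now [-0.0002 -0.0002  0.0266] F [-0.1 -0.3 -2.4] open 0.0528
```

Request:
play_rows --commands '[[[0,0,0.01,0,0,0],[0,0,0.006,0,0,0],[0,0,0.004,0,0,0],[0,0,0.002,0,0,0],[0,0,0.001,0,0,0]]]'

```text
time: 26.7
tool_pos: [0.628, -0.3337, 0.0709]
eef_rot: [0.0, -3.142, 0.0]
ft_force: [0.1, 0.2, -2.4]
opening: 0.0523
```

Request:
play_rows --commands '[[[0,0,0.001,0,0,0],[0,0,0.001,0,0,0],[0,0,0.001,0,0,0],[0,0,0.0005,0,0,0],[0,0,0,0,0,0]]]'

```text
time: 27.32
tool_pos: [0.6281, -0.3338, 0.0683]
eef_rot: [-0.0, 3.141, -0.001]
ft_force: [-1.8, 0.6, 3.7]
opening: 0.0524
```

Request:
play_rows --commands '[[[0,0,0,0,0,0],[0,0,0,0,0,0],[0,0,0,0,0,0],[0,0,0,0,0,0],[0,0,0,0,0,0]]]' --jaw 1

```text
time: 27.95
tool_pos: [0.6279, -0.3337, 0.0675]
eef_rot: [-0.0, 3.142, 0.0]
ft_force: [-0.6, -0.7, -0.3]
opening: 0.0856
```

Request:
play_rows --commands '[[[0,0,-0.03,0,0,0],[0,0,-0.05,0,0,0],[0.002,0.02,-0.05,0,0,0],[0.005,0.045,-0.01,0,0,0],[0.006,0.055,0,0,0,0]]]'

```text
time: 28.58
tool_pos: [0.6153, -0.2132, 0.209]
eef_rot: [0.003, 3.139, -0.0]
ft_force: [-0.3, 0.9, 0.3]
opening: 0.0857
```

Request:
play_rows --commands '[[[0.006,0.055,0,0,0,0],[0.006,0.055,0,0,0,0],[0.006,0.05,0,0,0,0],[0.004,0.04,0.01,0,0,0],[0.001,0.012,0.03,0,0,0]]]'

```text
time: 29.2
tool_pos: [0.5929, 0.0009, 0.169]
eef_rot: [-0.004, 3.137, 0.002]
ft_force: [-0.4, -0.6, -0.7]
opening: 0.0855
```

```bash
python3 -c "
from h import *
snap('side','s1')";python3 pl.py .592 -.0018 .062; 
```

```text
t 29.25 turn tool [ 0.0006 -0.0032  0.0015] d world [ 0.002  -0.0027 -0.1016] d tool now [-0.0023 -0.0028  0.1016] F [-1.2 -0.6 -5.6] open 0.0857
```

View pics/s1.png

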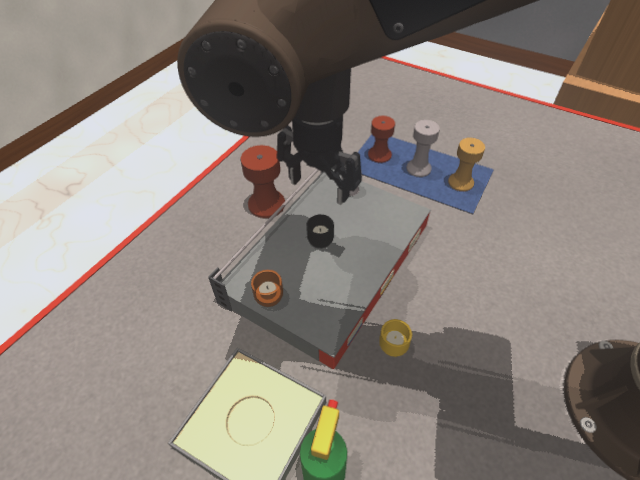

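All three stand on the mat (side picture at about (381,138), (424,147), (466,163)); the black cup stands alone at (320,230). Now I descend on it.

Request:
play_rows --commands '[[[-0.001,-0.0025,0.025,0,0,0],[0,0,0.035,0,0,0],[0,0,0.025,0,0,0],[0,0,0.01,0,0,0],[0,0,0.003,0,0,0]]]'

```text
time: 29.88
tool_pos: [0.5931, -0.0045, 0.0696]
eef_rot: [-0.0, -3.141, 0.0]
ft_force: [-0.8, 0.3, 0.0]
opening: 0.0848
```

Request:
play_rows --commands '[[[0,0,0,0,0,0],[0,0,0,0,0,0],[0,0,0,0,0,0],[0,0,0,0,0,0],[0,0,0,0,0,0]]]'

```text
time: 30.5
tool_pos: [0.593, -0.0041, 0.0696]
eef_rot: [-0.0, 3.141, 0.0]
ft_force: [-0.6, 0.3, -0.8]
opening: 0.0854
```

```bash
python3 pl.py .592 -.0018 .062; 
```

```text
t 30.5 turn tool [0.0001 0.0002 0.0001] d world [-0.001   0.0023 -0.0076] d tool now [0.001  0.0023 0.0076] F [-0.6  0.3 -0.8] open 0.0854
```

Request:
play_rows --commands '[[[0.001,0.0025,0.004,0,0,0],[0,0,0.003,0,0,0],[0,0,0.0005,0,0,0],[0,0,0,0,0,0],[0,0,0,0,0,0]]]'

```text
time: 31.12
tool_pos: [0.592, -0.0017, 0.062]
eef_rot: [0.0, 3.141, -0.0]
ft_force: [-0.1, -0.3, 0.4]
opening: 0.0853
```

Request:
play_rows --commands '[[[0,0,0,0,0,0],[0,0,0,0,0,0],[0,0,0,0,0,0],[0,0,0,0,0,0],[0,0,0,0,0,0]]]' --jaw -1 --squeeze 25

```text
time: 31.75
tool_pos: [0.5921, -0.0016, 0.0623]
eef_rot: [-0.0, 3.141, -0.0]
ft_force: [-0.7, -0.1, 4.6]
opening: 0.0512
```

Request:
play_rows --commands '[[[0,0,0,0,0,0],[0,0,0,0,0,0],[0,0,0,0,0,0],[0,0,0,0,0,0],[0,0,0,0,0,0]]]'

```text
time: 32.38
tool_pos: [0.5921, -0.0017, 0.0623]
eef_rot: [-0.0, 3.141, -0.0]
ft_force: [-1.2, 0.3, 5.3]
opening: 0.051
```

```bash
python3 pl.py .5107 .3368 .029;  python3 -c "
from h import *
snap('wrist','w4')"
```

```text
t 32.38 turn tool [-0.      0.0004  0.0002] d world [-0.0814  0.3385 -0.0333] d tool now [0.0813 0.3385 0.0332] F [-1.2  0.3  5.3] open 0.051
```

View pics/w4.png

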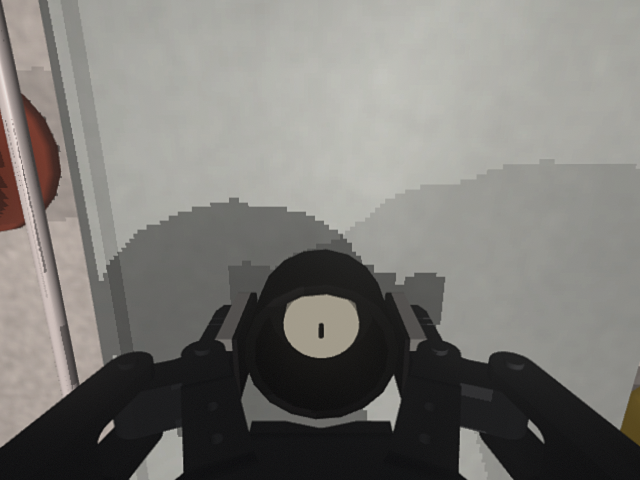

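Request:
play_rows --commands '[[[0,0,-0.006,0,0,0],[0,0,-0.02,0,0,0],[0,0,-0.035,0,0,0],[0,0.005,-0.035,0,0,0],[0.004,0.017,-0.015,0,0,0]]]'

```text
time: 33.05
tool_pos: [0.5885, 0.0206, 0.1748]
eef_rot: [0.002, 3.139, 0.001]
ft_force: [-0.1, 0.5, -1.4]
opening: 0.0514
```

Request:
play_rows --commands '[[[0.008,0.032,0,0,0,0],[0.012,0.048,0,0,0,0],[0.012,0.048,0,0,0,0],[0.012,0.05,0,0,0,0],[0.012,0.05,0,0,0,0]]]'

```text
time: 33.67
tool_pos: [0.5303, 0.2502, 0.172]
eef_rot: [0.0, -3.14, 0.001]
ft_force: [0.8, -0.2, -2.1]
opening: 0.0504
```

Request:
play_rows --commands '[[[0.01,0.042,0,0,0,0],[0.008,0.03,0.005,0,0,0],[0.003,0.016,0.015,0,0,0],[0,0,0.025,0,0,0],[0,0,0.025,0,0,0]]]'

```text
time: 34.3
tool_pos: [0.51, 0.3361, 0.1009]
eef_rot: [-0.0, -3.14, 0.002]
ft_force: [0.8, -0.3, -1.2]
opening: 0.0514
```

Request:
play_rows --commands '[[[0,0,0.02,0,0,0],[0,0,0.01,0,0,0],[0,0,0,0,0,0],[0,0,0,0,0,0],[0,0,0,0,0,0]]]'

```text
time: 34.92
tool_pos: [0.5113, 0.3367, 0.0739]
eef_rot: [-0.0, 3.141, 0.002]
ft_force: [-0.1, -0.1, -1.4]
opening: 0.0509
```

```bash
python3 pl.py .5105 .3365 .0293;  python3 -c "
from h import *
snap('wrist','w5');snap('side','s5')"
```

```text
t 34.92 turn tool [0.0011 0.001  0.    ] d world [-0.0008 -0.0002 -0.0446] d tool now [ 0.0008 -0.0002  0.0446] F [-0.1 -0.1 -1.4] open 0.0509
```

View pics/w5.png

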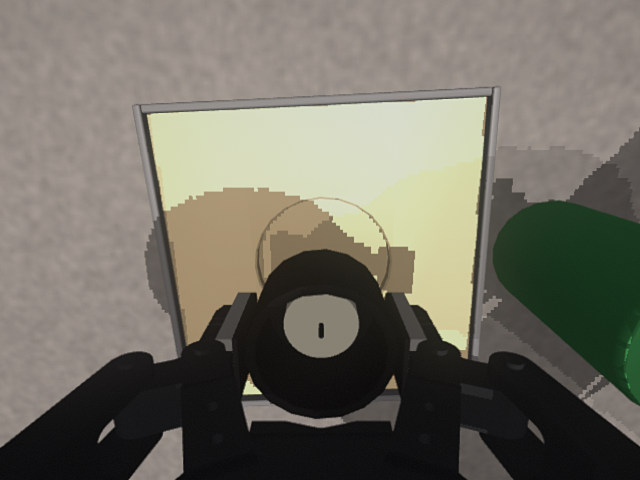

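View pics/s5.png

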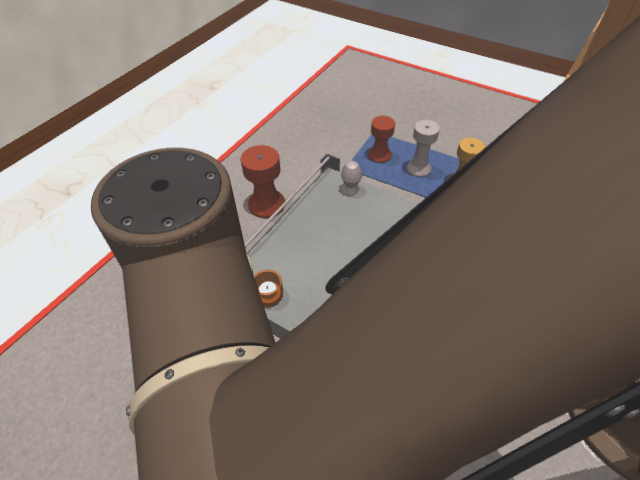

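```bash
python3 -c "
from h import *
p,X,d,ray,eye=cloud('w5'); Q=onplane(ray,eye,.024)
for u,v in [(323,197),(257,250),(390,250),(275,217),(372,217)]: print(Q[v,u].round(4), round(float(np.hypot(*(Q[v,u][:2]-[.5105,.3365]))),4))
"
```

```text
[0.5103 0.2988 0.024 ] 0.0377
[0.5454 0.3274 0.024 ] 0.0361
[0.4745 0.3273 0.024 ] 0.0371
[0.5352 0.3093 0.024 ] 0.0368
[0.4848 0.3092 0.024 ] 0.0374
```

Centre confirmed within about 1 mm. Lowering.

Request:
play_rows --commands '[[[0.001,-0.0005,0.012,0,0,0],[0,0,0.012,0,0,0],[0,0,0.008,0,0,0],[0,0,0.004,0,0,0],[0,0,0.002,0,0,0]]]'

```text
time: 35.65
tool_pos: [0.5099, 0.3358, 0.0346]
eef_rot: [0.0, -3.141, 0.001]
ft_force: [-0.0, 0.4, -0.6]
opening: 0.0513
```

Request:
play_rows --commands '[[[0,0,0.001,0,0,0],[0,0,0.001,0,0,0],[0,0,0.001,0,0,0],[0,0,0.001,0,0,0],[0,0,0,0,0,0]]]'

```text
time: 36.28
tool_pos: [0.5099, 0.3358, 0.031]
eef_rot: [-0.0, -3.142, 0.0]
ft_force: [-0.2, -0.1, -0.6]
opening: 0.0515
```

Request:
play_rows --commands '[[[0,0,0.0005,0,0,0],[0,0,0.0005,0,0,0],[0,0,0.0005,0,0,0],[0,0,0.0005,0,0,0],[0,0,0,0,0,0]]]'

```text
time: 36.9
tool_pos: [0.5099, 0.3358, 0.0293]
eef_rot: [-0.0, 3.141, 0.0]
ft_force: [-2.2, -1.1, 4.0]
opening: 0.0508
```

Request:
play_rows --commands '[[[0,0,0,0,0,0],[0,0,0,0,0,0],[0,0,0,0,0,0],[0,0,0,0,0,0],[0,0,0,0,0,0]]]' --jaw 1

```text
time: 37.52
tool_pos: [0.51, 0.3359, 0.029]
eef_rot: [-0.0, -3.142, 0.0]
ft_force: [0.0, -1.0, -1.2]
opening: 0.0857
```

Request:
play_rows --commands '[[[0,0,-0.02,0,0,0],[0,0,-0.04,0,0,0],[0,0,-0.05,0,0,0],[0,-0.025,-0.05,0,0,0],[0,-0.05,-0.02,0,0,0]]]'

```text
time: 38.15
tool_pos: [0.511, 0.2619, 0.2122]
eef_rot: [-0.004, 3.138, 0.005]
ft_force: [0.2, -0.2, -0.5]
opening: 0.0859
```

Request:
play_rows --commands '[[[0,-0.06,0,0,0,0],[0,-0.06,0,0,0,0],[0,-0.06,0,0,0,0],[0,-0.06,0,0,0,0],[0,-0.06,0,0,0,0]]]'

```text
time: 38.78
tool_pos: [0.5096, -0.0409, 0.2094]
eef_rot: [-0.001, 3.141, 0.0]
ft_force: [1.1, -0.1, -0.5]
opening: 0.0856
```

Request:
play_rows --commands '[[[0,-0.06,0,0,0,0],[0,-0.06,0,0,0,0],[0,-0.06,0,0,0,0],[0,-0.055,0,0,0,0],[0,-0.04,0,0,0,0]]]'

```text
time: 39.4
tool_pos: [0.5094, -0.3165, 0.2089]
eef_rot: [-0.002, -3.142, 0.0]
ft_force: [0.9, 0.6, -0.6]
opening: 0.0852
```

```bash
python3 -c "
from h import *
snap('side','s6');snap('top','t6')";python3 pl.py .527 -.3379 .0921; 
```

```text
t 39.5 turn tool [-0.0003 -0.001  -0.0036] d world [ 0.0177 -0.0204 -0.1162] d tool now [-0.0179 -0.0203  0.1162] F [ 0.2 -0.  -0.5] open 0.0854
```

View pics/s6.png

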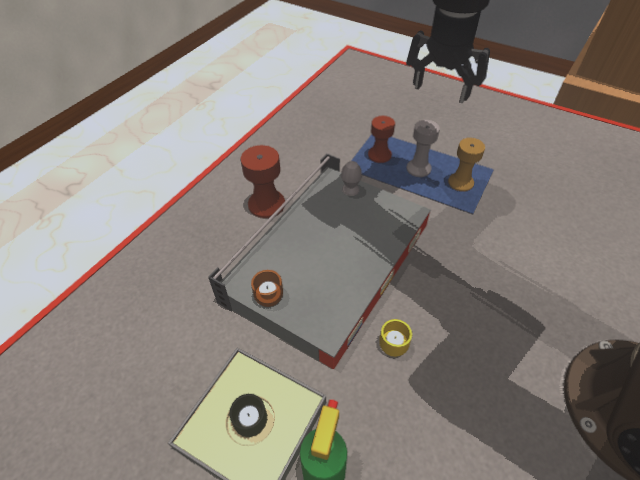

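View pics/t6.png

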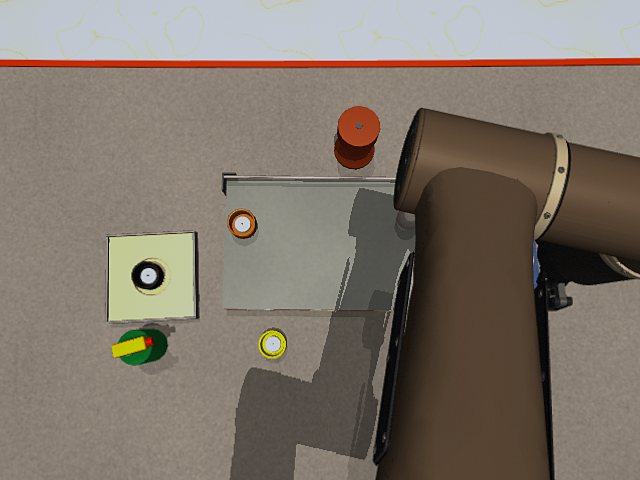

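```bash
python3 -c "
from m import *
circ('black','t6',(148,274),.062,.006,18)
p,X,d,ray,eye=cloud('t6'); print(X[274,148],X[264,148],X[284,148],X[276,136],X[274,160])"
python3 -c "
import cv2
im=cv2.imread('pics/t6.png'); cv2.imwrite('pics/c6.png',cv2.resize(im[225:330,100:205],None,fx=5,fy=5,interpolation=cv2.INTER_CUBIC))"
```

```text
black meanXYZ [0.51   0.3352 0.0608] plane mean [0.5099 0.3348] minc [0.5098 0.3344] r 0.0271 area r 208
[0.51241362 0.33629718 0.04019435] [0.53217485 0.33915802 0.03363524] [0.49436836 0.33916254 0.02832172] [0.50864826 0.35819595 0.04157363] [0.51085648 0.3093121  0.05546988]
```

View pics/c6.png

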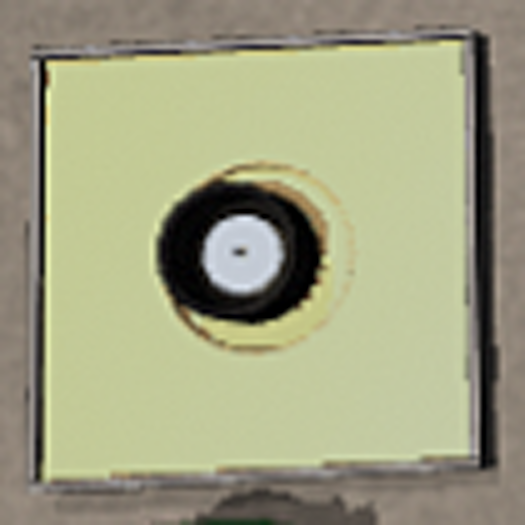

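Request:
play_rows --commands '[[[-0.018,-0.02,0.01,0,0,-0.002],[0,0,0.035,0,0,0],[0,0,0.035,0,0,0],[0,0,0.023,0,0,0],[0,0,0.01,0,0,0]]]'

```text
time: 40.12
tool_pos: [0.5273, -0.3335, 0.0946]
eef_rot: [0.003, -3.14, -0.001]
ft_force: [-0.1, -0.8, 0.3]
opening: 0.0854
```

Request:
play_rows --commands '[[[0,0,0,0,0,0],[0,0,0,0,0,0],[0,0,0,0,0,0],[0,0,0,0,0,0],[0,0,0,0,0,0]]]'

```text
time: 40.75
tool_pos: [0.528, -0.3342, 0.0963]
eef_rot: [-0.003, 3.141, -0.0]
ft_force: [-0.5, -0.9, 0.6]
opening: 0.0852
```

```bash
python3 pl.py .527 -.3379 .0921; 
```

```text
t 40.75 turn tool [-0.0001  0.0005  0.002 ] d world [-0.001  -0.0037 -0.0042] d tool now [ 0.001  -0.0037  0.0042] F [-0.5 -0.9  0.6] open 0.0852
```

Request:
play_rows --commands '[[[0.001,-0.0035,0.004,0,0,0.002],[0,0,0,0,0,0],[0,0,0,0,0,0],[0,0,0,0,0,0],[0,0,0,0,0,0]]]'

```text
time: 41.38
tool_pos: [0.527, -0.3377, 0.092]
eef_rot: [-0.0, 3.142, -0.0]
ft_force: [0.3, 0.1, 0.2]
opening: 0.0853
```

```bash
python3 pl.py .527 -.3379 .0921; 
```

```text
t 41.38 turn tool [-0.      0.0001  0.0001] d world [ 0.     -0.0002  0.0001] d tool now [-0.     -0.0002 -0.0001] F [0.3 0.1 0.2] open 0.0853
```

Request:
play_rows --commands '[[[0,0,0,0,0,0],[0,0,0,0,0,0],[0,0,0,0,0,0],[0,0,0,0,0,0],[0,0,0,0,0,0]]]' --jaw -1 --squeeze 35

```text
time: 42.0
tool_pos: [0.5272, -0.3378, 0.0923]
eef_rot: [-0.0, 3.141, -0.0]
ft_force: [0.9, 0.5, 3.3]
opening: 0.0527
```

Request:
play_rows --commands '[[[0,0,0,0,0,0],[0,0,0,0,0,0],[0,0,-0.006,0,0,0],[0,0,-0.02,0,0,0],[0,0,-0.035,0,0,0]]]'

```text
time: 42.62
tool_pos: [0.525, -0.3368, 0.1512]
eef_rot: [-0.001, -3.136, -0.004]
ft_force: [1.9, -0.8, -3.5]
opening: 0.0528
```

Request:
play_rows --commands '[[[0,0,-0.04,0,0,0],[0,0,-0.04,0,0,0],[-0.002,0.016,-0.03,0,0,0],[-0.004,0.033,-0.008,0,0,0],[-0.006,0.048,0,0,0,0]]]'

```text
time: 43.25
tool_pos: [0.5384, -0.2402, 0.2709]
eef_rot: [-0.003, -3.141, -0.001]
ft_force: [-0.3, 1.3, -4.5]
opening: 0.0529
```

Request:
play_rows --commands '[[[-0.006,0.048,0,0,0,0],[-0.006,0.05,0,0,0,0],[-0.006,0.05,0,0,0,0],[-0.006,0.05,0,0,0,0],[-0.005,0.044,0,0,0,0]]]'

```text
time: 43.88
tool_pos: [0.567, 0.0031, 0.2701]
eef_rot: [0.0, -3.139, -0.0]
ft_force: [2.0, 0.9, -2.9]
opening: 0.0527
```

```bash
python3 pl.py .5741 .0564 .1381; 
```

```text
t 43.88 turn tool [ 0.0001 -0.0021  0.0002] d world [ 0.0071  0.0533 -0.132 ] d tool now [-0.0074  0.0533  0.132 ] F [ 2.   0.9 -2.9] open 0.0527
```

Request:
play_rows --commands '[[[-0.004,0.033,0,0,0,0],[-0.002,0.02,0.01,0,0,0],[0,0,0.03,0,0,0],[0,0,0.035,0,0,0],[0,0,0.025,0,0,0]]]'

```text
time: 44.5
tool_pos: [0.5723, 0.0536, 0.1682]
eef_rot: [-0.001, -3.138, 0.001]
ft_force: [-0.1, 1.1, -3.7]
opening: 0.0532
```

Request:
play_rows --commands '[[[0,0,0.015,0,0,0],[0,0,0.005,0,0,0],[0,0,0,0,0,0],[0,0,0,0,0,0],[0,0,0,0,0,0]]]'

```text
time: 45.12
tool_pos: [0.5744, 0.0544, 0.1518]
eef_rot: [-0.0, 3.14, 0.001]
ft_force: [-1.0, -0.7, -3.6]
opening: 0.0525
```

```bash
python3 pl.py .5741 .0564 .1381; 
```

```text
t 45.12 turn tool [0.0005 0.0014 0.    ] d world [-0.0003  0.002  -0.0137] d tool now [0.0003 0.002  0.0137] F [-1.  -0.7 -3.6] open 0.0525
```

Request:
play_rows --commands '[[[0,0.002,0.005,0,0.001,0],[0,0,0.003,0,0,0],[0,0,0.002,0,0,0],[0,0,0,0,0,0],[0,0,0,0,0,0]]]'

```text
time: 45.75
tool_pos: [0.574, 0.0563, 0.141]
eef_rot: [0.0, -3.141, 0.0]
ft_force: [0.6, -0.3, -2.8]
opening: 0.0524
```

```bash
python3 pl.py .5741 .0564 .1381; 
```

```text
t 45.75 turn tool [-0.     -0.0009  0.    ] d world [ 0.0001  0.0001 -0.0029] d tool now [-0.0001  0.0001  0.0029] F [ 0.6 -0.3 -2.8] open 0.0524
```

Request:
play_rows --commands '[[[0,0,0.001,0,0,0],[0,0,0.0007,0,0,0],[0,0,0.0006,0,0,0],[0,0,0.0005,0,0,0],[0,0,0.0003,0,0,0]]]'

```text
time: 46.38
tool_pos: [0.574, 0.0563, 0.1383]
eef_rot: [0.0, -3.141, 0.0]
ft_force: [-1.6, 0.3, 1.2]
opening: 0.0524
```

Contact. Open, then go for the copper holder.

Request:
play_rows --commands '[[[0,0,0.0003,0,0,0],[0,0,0,0,0,0],[0,0,0,0,0,0],[0,0,0,0,0,0],[0,0,0,0,0,0]]]'

```text
time: 47.0
tool_pos: [0.5741, 0.0563, 0.1382]
eef_rot: [0.0, -3.141, -0.0]
ft_force: [-3.6, 0.4, 4.4]
opening: 0.0528
```

Request:
play_rows --commands '[[[0,0,0,0,0,0],[0,0,0,0,0,0],[0,0,0,0,0,0],[0,0,0,0,0,0],[0,0,0,0,0,0]]]' --jaw 1

```text
time: 47.62
tool_pos: [0.574, 0.0563, 0.1376]
eef_rot: [0.0, -3.141, 0.0]
ft_force: [-0.7, 0.2, 0.6]
opening: 0.0852
```

Request:
play_rows --commands '[[[0,0,-0.025,0,0,0],[0,0,-0.045,0,0,0],[-0.003,-0.02,-0.025,0,0,0],[-0.006,-0.045,0,0,0,0],[-0.007,-0.055,0,0,0,0]]]'

```text
time: 48.25
tool_pos: [0.5904, -0.0641, 0.2332]
eef_rot: [-0.003, 3.141, 0.001]
ft_force: [0.1, 0.0, -0.1]
opening: 0.0853
```

Request:
play_rows --commands '[[[-0.008,-0.06,0,0,0,0],[-0.008,-0.06,0,0,0,0],[-0.008,-0.06,0,0,0,0],[-0.008,-0.05,0.01,0,0,0],[-0.006,-0.04,0.02,0,0,0]]]'

```text
time: 48.88
tool_pos: [0.6284, -0.3361, 0.2028]
eef_rot: [0.001, 3.141, -0.001]
ft_force: [-0.2, -0.0, -0.2]
opening: 0.0855
```

```bash
python3 -c "
from h import *
snap('top','t7')"; python3 pl.py .6281 -.3338 .0683; 
```

```text
t 48.92 turn tool [ 0.0005 -0.0047 -0.0032] d world [ 0.0012  0.0054 -0.1299] d tool now [-0.0018  0.0054  0.1299] F [ 1.9 -1.1 -2.2] open 0.0853
```

Request:
play_rows --commands '[[[-0.001,0.005,0.03,0,0,0],[0,0,0.04,0,0,0],[0,0,0.035,0,0,0],[0,0,0.02,0,0,0],[0,0,0,0,0,0]]]'

```text
time: 49.55
tool_pos: [0.6277, -0.3283, 0.0754]
eef_rot: [-0.0, -3.137, -0.002]
ft_force: [0.5, -0.4, -0.2]
opening: 0.0854
```

Request:
play_rows --commands '[[[0,0,0,0,0,0],[0,0,0,0,0,0],[0,0,0,0,0,0],[0,0,0,0,0,0],[0,0,0,0,0,0]]]'

```text
time: 50.18
tool_pos: [0.6289, -0.3287, 0.0777]
eef_rot: [0.0, -3.141, 0.0]
ft_force: [-0.2, 0.1, -0.4]
opening: 0.0851
```

```bash
python3 pl.py .6281 -.3338 .0683; python3 -c "
from m import *
circ('steel','t7',(293,231),.17);p,X,d,ray,eye=cloud('t7');print(X[231,293])"
```

```text
t 50.17 turn tool [-0.     -0.0008  0.0001] d world [-0.0008 -0.0051 -0.0094] d tool now [ 0.0008 -0.0051  0.0094] F [-0.2  0.1 -0.4] open 0.0851
steel meanXYZ [0.574  0.0567 0.1693] plane mean [0.5739 0.0567] minc [0.5738 0.0566] r 0.0272 area r 785
[0.57157702 0.05615124 0.16956828]
```

View pics/t7.png

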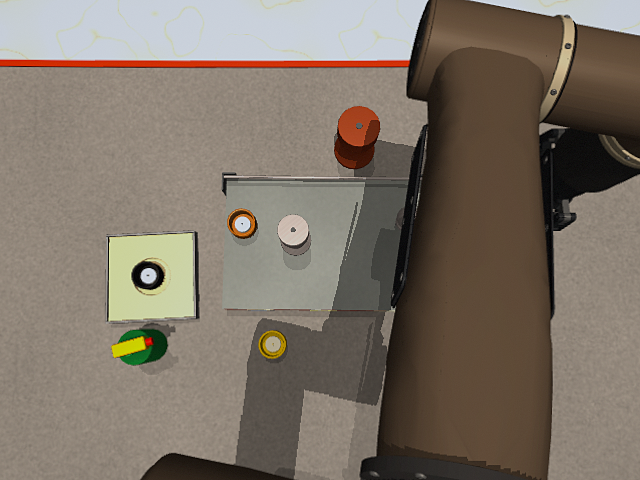

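Steel is back within 0.5 mm (top image 293,230). Next, copper.

Request:
play_rows --commands '[[[0.0008,-0.005,0.005,0,0,0],[0,0,0.0044,0,0,0],[0,0,0,0,0,0],[0,0,0,0,0,0],[0,0,0,0,0,0]]]'

```text
time: 50.8
tool_pos: [0.6282, -0.3337, 0.0683]
eef_rot: [0.0, -3.141, 0.0]
ft_force: [0.1, -0.3, -0.6]
opening: 0.0854
```

Request:
play_rows --commands '[[[0,0,0,0,0,0],[0,0,0,0,0,0],[0,0,0,0,0,0],[0,0,0,0,0,0],[0,0,0,0,0,0]]]' --jaw -1

```text
time: 51.42
tool_pos: [0.6284, -0.3337, 0.0685]
eef_rot: [0.0, -3.141, 0.0]
ft_force: [2.2, 0.9, 2.7]
opening: 0.0526
```

Request:
play_rows --commands '[[[0,0,0,0,0,0],[0,0,0,0,0,0],[0,0,-0.006,0,0,0],[0,0,-0.02,0,0,0],[0,0,-0.035,0,0,0]]]'

```text
time: 52.05
tool_pos: [0.6269, -0.3334, 0.1288]
eef_rot: [-0.001, -3.137, -0.002]
ft_force: [1.4, 0.1, -1.8]
opening: 0.0526
```

Request:
play_rows --commands '[[[0,0,-0.04,0,0,0],[0,0,-0.04,0,0,0],[0.002,0.016,-0.025,0,0,0],[0.005,0.033,0,0,0,0],[0.006,0.046,0,0,0,0]]]'

```text
time: 52.68
tool_pos: [0.6147, -0.2384, 0.2353]
eef_rot: [-0.003, -3.141, -0.0]
ft_force: [0.3, 0.6, -2.4]
opening: 0.0529
```

```bash
python3 pl.py .5882 -.0637 .1142
```

```text
t 52.67 turn tool [ 0.     -0.0003 -0.0018] d world [-0.0265  0.1747 -0.1211] d tool now [0.0268 0.1747 0.1211] F [ 0.3  0.6 -2.4] open 0.0529
```

Request:
play_rows --commands '[[[0.007,0.048,0,0,0,0],[0.007,0.048,0,0,0,0],[0.006,0.038,0,0,0,0],[0.004,0.027,0,0,0,0],[0.002,0.013,0.01,0,0,0]]]'

```text
time: 53.3
tool_pos: [0.5894, -0.0634, 0.2258]
eef_rot: [-0.002, 3.14, 0.001]
ft_force: [0.7, 0.3, -2.6]
opening: 0.0524
```

Request:
play_rows --commands '[[[0,0,0.025,0,0,0],[0,0,0.03,0,0,0],[0,0,0.025,0,0,0],[0,0,0.01,0,0,0],[0,0,0,0,0,0]]]'

```text
time: 53.92
tool_pos: [0.5889, -0.0651, 0.1339]
eef_rot: [-0.0, -3.139, 0.001]
ft_force: [0.2, 0.4, -1.6]
opening: 0.0525
```

Request:
play_rows --commands '[[[0,0,0,0,0,0],[0,0,0,0,0,0],[0,0,0,0,0,0],[0,0,0,0,0,0],[0,0,0,0,0,0]]]'

```text
time: 54.55
tool_pos: [0.5891, -0.0646, 0.1343]
eef_rot: [0.0, -3.141, -0.0]
ft_force: [0.4, -0.2, -2.4]
opening: 0.0528
```

```bash
python3 pl.py .5882 -.0637 .1142
```

```text
t 54.55 turn tool [ 0.     -0.0009  0.0001] d world [-0.0009  0.0009 -0.0201] d tool now [0.0009 0.0009 0.0201] F [ 0.4 -0.2 -2.4] open 0.0528
```

Request:
play_rows --commands '[[[0.001,0.001,0.008,0,0,0],[0,0,0.006,0,0,0],[0,0,0.003,0,0,0],[0,0,0.001,0,0,0],[0,0,0,0,0,0]]]'

```text
time: 55.18
tool_pos: [0.5882, -0.0637, 0.1162]
eef_rot: [0.0, -3.141, 0.0]
ft_force: [-0.2, -0.6, -3.5]
opening: 0.053
```

```bash
python3 pl.py .5882 -.0637 .1142
```

```text
t 55.17 turn tool [-0.0001 -0.001   0.    ] d world [ 0.     0.    -0.002] d tool now [-0.     0.     0.002] F [-0.2 -0.6 -3.5] open 0.053
```

Request:
play_rows --commands '[[[0,0,0.0007,0,0,0],[0,0,0.0006,0,0,0],[0,0,0.0005,0,0,0],[0,0,0.0004,0,0,0],[0,0,0.0001,0,0,0]]]'

```text
time: 55.8
tool_pos: [0.5882, -0.0637, 0.1144]
eef_rot: [0.0, -3.141, 0.0]
ft_force: [-3.2, -0.2, 4.4]
opening: 0.0527
```

Request:
play_rows --commands '[[[0,0,0,0,0,0],[0,0,0,0,0,0],[0,0,0,0,0,0],[0,0,0,0,0,0],[0,0,0,0,0,0]]]'

```text
time: 56.42
tool_pos: [0.5883, -0.0637, 0.1144]
eef_rot: [0.0, -3.141, 0.0]
ft_force: [-3.3, 0.5, 5.4]
opening: 0.0525
```

Down. Release, then go for brass at (.4249, -.3417, .0794).

Request:
play_rows --commands '[[[0,0,0,0,0,0],[0,0,0,0,0,0],[0,0,0,0,0,0],[0,0,0,0,0,0],[0,0,0,0,0,0]]]' --jaw 1

```text
time: 57.05
tool_pos: [0.5881, -0.0637, 0.1138]
eef_rot: [0.0, -3.141, 0.0]
ft_force: [-1.2, 0.5, -0.8]
opening: 0.0853
```

Request:
play_rows --commands '[[[0,0,-0.025,0,0,0],[0,0,-0.045,0,0,0],[0.01,-0.02,-0.025,0,0,0],[0.025,-0.04,0,0,0,0],[0.032,-0.055,0,0,0,0]]]'

```text
time: 57.68
tool_pos: [0.5216, -0.1781, 0.2094]
eef_rot: [-0.003, 3.141, -0.0]
ft_force: [0.9, -0.3, 0.0]
opening: 0.0856
```

Request:
play_rows --commands '[[[0.032,-0.055,0,0,0,0],[0.03,-0.05,0,0,0,0],[0.023,-0.035,0.01,0,0,0],[0.012,-0.022,0.025,0,0,0],[0,0,0.03,0,0,0]]]'

```text
time: 58.3
tool_pos: [0.4246, -0.3403, 0.1439]
eef_rot: [0.004, 3.141, -0.001]
ft_force: [0.7, 0.6, -0.4]
opening: 0.0852
```

```bash
python3 -c "
from h import *
snap('top','t8')"; python3 pl.py .4249 -.3417 .0794; 
```

```text
t 58.35 turn tool [ 0.0027 -0.0051 -0.0029] d world [ 0.0022 -0.0033 -0.0601] d tool now [-0.0026 -0.0034  0.0601] F [-1.8  1.8 -4.7] open 0.0854
```

Request:
play_rows --commands '[[[-0.001,-0.003,0.02,0,0,0],[0,0,0.025,0,0,0],[0,0,0.01,0,0,0],[0,0,0,0,0,0],[0,0,0,0,0,0]]]'

```text
time: 58.98
tool_pos: [0.4269, -0.3419, 0.0901]
eef_rot: [-0.001, 3.141, -0.001]
ft_force: [1.3, -0.1, 0.6]
opening: 0.0856
```

```bash
python3 pl.py .4249 -.3417 .0794;python3 -c "
from m import *
circ('steel','t8',(293,231),.17);circ('copper','t8',(363,227),.146);p,X,d,ray,eye=cloud('t8');print(X[227,363])"
```

```text
t 58.98 turn tool [-0.0007  0.0002  0.0005] d world [-0.002   0.0002 -0.0107] d tool now [0.002  0.0002 0.0107] F [ 1.3 -0.1  0.6] open 0.0856
steel meanXYZ [0.5741 0.0568 0.1693] plane mean [0.574  0.0568] minc [0.574  0.0567] r 0.027 area r 786
copper meanXYZ [ 0.5883 -0.0639  0.1453] plane mean [ 0.5881 -0.0639] minc [ 0.5881 -0.0643] r 0.0272 area r 740
[ 0.58187375 -0.0638106   0.14683942]
```

View pics/t8.png

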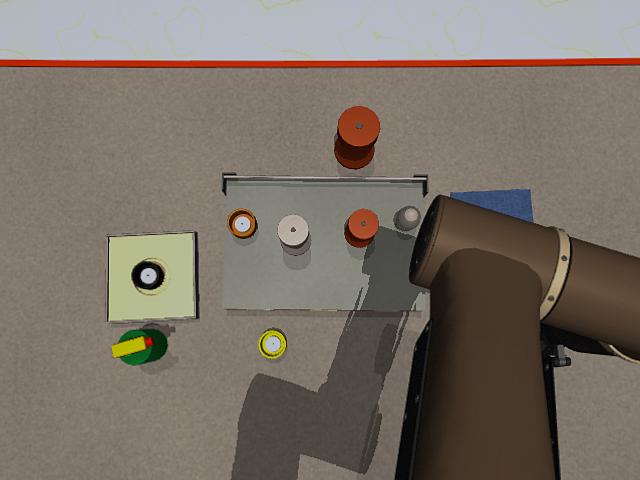

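Copper is back within 0.5 mm, at (363,225). Now brass.

Request:
play_rows --commands '[[[0.002,0,0.006,0,0,0],[0,0,0.0045,0,0,0],[0,0,0,0,0,0],[0,0,0,0,0,0],[0,0,0,0,0,0]]]'

```text
time: 59.6
tool_pos: [0.4243, -0.3418, 0.0787]
eef_rot: [0.0, -3.141, 0.0]
ft_force: [0.2, 0.3, -0.3]
opening: 0.0858
```

```bash
python3 pl.py .4249 -.3417 .0794
```

```text
t 59.6 turn tool [-0.0001 -0.0008  0.0001] d world [0.0006 0.0001 0.0007] d tool now [-0.0006  0.0001 -0.0007] F [ 0.2  0.3 -0.3] open 0.0858
```

Request:
play_rows --commands '[[[-0.0006,0,-0.0007,0,0,0],[0,0,0,0,0,0],[0,0,0,0,0,0],[0,0,0,0,0,0],[0,0,0,0,0,0]]]'

```text
time: 60.22
tool_pos: [0.4248, -0.3417, 0.0792]
eef_rot: [-0.0, -3.141, 0.0]
ft_force: [0.2, 0.3, -0.3]
opening: 0.0856
```

Request:
play_rows --commands '[[[0,0,0,0,0,0],[0,0,0,0,0,0],[0,0,0,0,0,0],[0,0,0,0,0,0],[0,0,0,0,0,0]]]' --jaw -1

```text
time: 60.85
tool_pos: [0.425, -0.3418, 0.0795]
eef_rot: [0.0, -3.141, 0.0]
ft_force: [0.7, 0.3, 4.8]
opening: 0.0533
```

Request:
play_rows --commands '[[[0,0,0,0,0,0],[0,0,0,0,0,0],[0,0,-0.006,0,0,0],[0,0,-0.02,0,0,0],[0,0,-0.035,0,0,0]]]'

```text
time: 61.48
tool_pos: [0.4235, -0.341, 0.1393]
eef_rot: [-0.001, -3.137, -0.003]
ft_force: [1.5, 0.3, -1.0]
opening: 0.0528
```

Request:
play_rows --commands '[[[0,0,-0.045,0,0,0],[0,0,-0.045,0,0,0],[-0.005,0.016,-0.03,0,0,0],[-0.01,0.033,-0.01,0,0,0],[-0.014,0.046,0,0,0,0]]]'

```text
time: 62.1
tool_pos: [0.4541, -0.2461, 0.2709]
eef_rot: [0.003, 3.141, 0.0]
ft_force: [0.6, 1.2, -2.4]
opening: 0.0529
```

```bash
python3 pl.py .5291 -.0035 .1254
```

```text
t 62.1 turn tool [ 0.0002  0.0002 -0.0019] d world [ 0.075   0.2426 -0.1455] d tool now [-0.0745  0.2428  0.1456] F [ 0.6  1.2 -2.4] open 0.0529
```

Request:
play_rows --commands '[[[-0.015,0.048,0,0,0,0],[-0.015,0.048,0,0,0,0],[-0.015,0.048,0,0,0,0],[-0.013,0.045,0,0,0,0],[-0.011,0.033,0,0,0,0]]]'

```text
time: 62.72
tool_pos: [0.5228, -0.0228, 0.2698]
eef_rot: [0.001, -3.14, -0.001]
ft_force: [0.6, -0.5, -2.1]
opening: 0.053
```

Request:
play_rows --commands '[[[-0.006,0.019,0,0,0,0],[0,0,0.02,0,0,0],[0,0,0.03,0,0,0],[0,0,0.03,0,0,0],[0,0,0.025,0,0,0]]]'

```text
time: 63.35
tool_pos: [0.5282, -0.0062, 0.1638]
eef_rot: [-0.001, -3.139, 0.0]
ft_force: [0.0, 0.3, -2.8]
opening: 0.0531
```

Request:
play_rows --commands '[[[0,0,0.015,0,0,0],[0,0,0.005,0,0,0],[0,0,0,0,0,0],[0,0,0,0,0,0],[0,0,0,0,0,0]]]'

```text
time: 63.98
tool_pos: [0.5293, -0.0056, 0.1459]
eef_rot: [-0.0, 3.141, 0.001]
ft_force: [0.8, 0.4, -0.9]
opening: 0.0532
```

```bash
python3 pl.py .5291 -.0035 .1254
```

```text
t 63.98 turn tool [0.0004 0.0003 0.0001] d world [-0.0002  0.0021 -0.0205] d tool now [0.0002 0.0021 0.0205] F [ 0.8  0.4 -0.9] open 0.0532
```

Request:
play_rows --commands '[[[0,0.002,0.008,0,0,0],[0,0,0.006,0,0,0],[0,0,0.003,0,0,0],[0,0,0.001,0,0,0],[0,0,0,0,0,0]]]'

```text
time: 64.6
tool_pos: [0.5289, -0.0037, 0.1271]
eef_rot: [0.0, -3.141, 0.0]
ft_force: [0.9, 0.8, -0.7]
opening: 0.053
```

```bash
python3 pl.py .5291 -.0035 .1254
```

```text
t 64.6 turn tool [-0.0001 -0.0011  0.0001] d world [ 0.0002  0.0002 -0.0017] d tool now [-0.0002  0.0002  0.0017] F [ 0.9  0.8 -0.7] open 0.053
```

Request:
play_rows --commands '[[[0,0,0.0006,0,0,0],[0,0,0.0005,0,0,0],[0,0,0.0004,0,0,0],[0,0,0.0003,0,0,0],[0,0,0,0,0,0]]]'

```text
time: 65.22
tool_pos: [0.5289, -0.0037, 0.1256]
eef_rot: [0.0, -3.141, 0.0]
ft_force: [-1.0, -0.3, 0.2]
opening: 0.0528
```

Request:
play_rows --commands '[[[0,0,0,0,0,0],[0,0,0,0,0,0],[0,0,0,0,0,0],[0,0,0,0,0,0],[0,0,0,0,0,0]]]'

```text
time: 65.85
tool_pos: [0.529, -0.0037, 0.1256]
eef_rot: [0.0, -3.141, 0.0]
ft_force: [-1.7, 0.3, 3.9]
opening: 0.0527
```

Down. Release, rise and withdraw over the mat side for a clear view.

Request:
play_rows --commands '[[[0,0,0,0,0,0],[0,0,0,0,0,0],[0,0,0,0,0,0],[0,0,0,0,0,0],[0,0,0,0,0,0]]]' --jaw 1

```text
time: 66.47
tool_pos: [0.5289, -0.0037, 0.1253]
eef_rot: [-0.0, -3.141, -0.0]
ft_force: [-0.9, 0.4, 0.2]
opening: 0.0853
```

Request:
play_rows --commands '[[[0,0,-0.02,0,0,0],[0,0,-0.04,0,0,0],[0,0,-0.045,0,0,0],[0.01,-0.03,-0.03,0,0,0],[0.015,-0.05,0,0,0,0]]]'

```text
time: 67.1
tool_pos: [0.5054, -0.0837, 0.2632]
eef_rot: [-0.004, 3.137, 0.001]
ft_force: [0.3, -0.3, -1.2]
opening: 0.0855
```

Request:
play_rows --commands '[[[0.018,-0.058,0,0,0,0],[0.018,-0.058,0,0,0,0],[0.018,-0.058,0,0,0,0],[0.018,-0.058,0,0,0,0],[0.01,-0.04,0,0,0,0]]]'

```text
time: 67.72
tool_pos: [0.4208, -0.3579, 0.2605]
eef_rot: [-0.002, -3.141, 0.0]
ft_force: [0.5, 0.5, 0.2]
opening: 0.0852
```

Request:
play_rows --commands '[[[0,-0.03,0,0,0,0],[0,-0.03,0,0,0,0],[0,-0.02,0,0,0,0],[0,0,0,0,0,0],[0,0,0,0,0,0]]]'

```text
time: 68.35
tool_pos: [0.422, -0.4352, 0.2603]
eef_rot: [0.0, -3.14, -0.001]
ft_force: [-0.4, -0.3, -0.4]
opening: 0.0854
```

```bash
python3 -c "
from m import *
snap('top','t9');snap('side','s9')
for f in ('top0','t9'):
  circ('steel',f,(293,231),.17);circ('brass',f,(328,258),.158);circ('copper',f,(363,227),.146);circ('amb',f,(242,224),.095,.006,18);circ('egg',f,(409,214),.12,.006,18)
circ('black','t9',(148,274),.062,.006,18)
"
```

```text
steel meanXYZ [0.5736 0.0569 0.1693] plane mean [0.5735 0.0569] minc [0.5739 0.0569] r 0.0269 area r 780
brass meanXYZ [ 0.5291 -0.0042  0.1571] plane mean [ 0.529  -0.0041] minc [ 0.5292 -0.0039] r 0.0269 area r 774
copper meanXYZ [ 0.5882 -0.0637  0.145 ] plane mean [ 0.5881 -0.0636] minc [ 0.5878 -0.0633] r 0.0273 area r 740
amb meanXYZ [0.602  0.1552 0.0939] plane mean [0.6017 0.155 ] minc [0.6019 0.1547] r 0.0262 area r 195
egg meanXYZ [ 0.6083 -0.1506  0.1195] plane mean [ 0.6082 -0.1505] minc [ 0.6074 -0.15  ] r 0.0163 area r 211
steel meanXYZ [0.574  0.0568 0.1692] plane mean [0.5739 0.0568] minc [0.574  0.0567] r 0.027 area r 786
brass meanXYZ [ 0.5293 -0.0044  0.1572] plane mean [ 0.5292 -0.0044] minc [ 0.5294 -0.0045] r 0.0269 area r 779
copper meanXYZ [ 0.5882 -0.0639  0.1451] plane mean [ 0.5881 -0.0638] minc [ 0.588  -0.0639] r 0.0272 area r 740
amb meanXYZ [0.602  0.155  0.0936] plane mean [0.6018 0.1548] minc [0.6018 0.1543] r 0.0265 area r 207
egg meanXYZ [ 0.6081 -0.1504  0.1197] plane mean [ 0.6081 -0.1504] minc [ 0.6079 -0.15  ] r 0.0155 area r 201
black meanXYZ [0.5103 0.3354 0.0604] plane mean [0.5102 0.3349] minc [0.5099 0.3343] r 0.027 area r 207
```

View pics/t9.png

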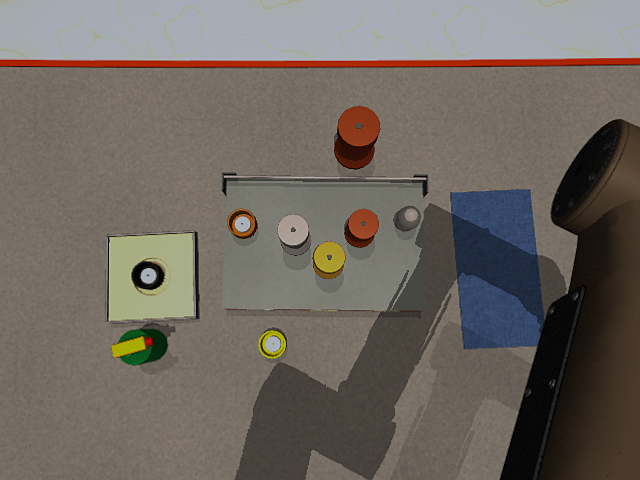

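View pics/s9.png

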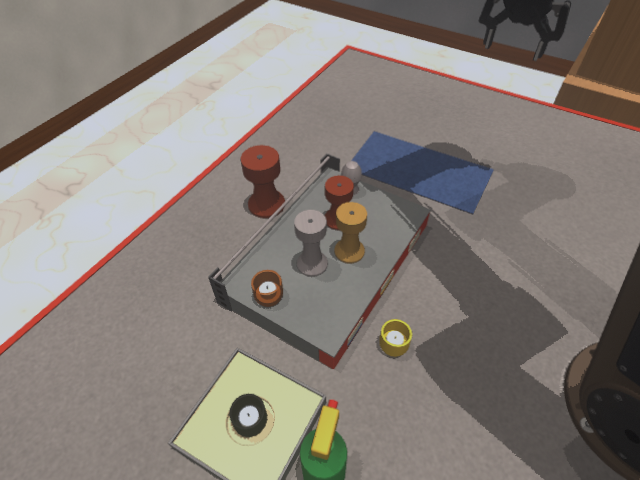

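Both pictures show everything in place: steel (293,230), brass (328,257) and copper (363,225) are where they were, black is in the hollow at (148,274), and the gripper is clear.

```bash
python3 -c "
from bench import *
print(finish_job(), get_obs()['time'])"
```

```text
the job is handed in; nothing more can be done
the job is handed in; nothing more can be done
```

The job is done and handed in after about 68 s of robot time. I moved the three candle holders to the blue mat and stood the black tealight in the tray's hollow. Then I put steel, copper and brass back on the shelf in that order.

**Candle holders:** in the last top picture each stands within about 0.5 mm of where it first measured, upright at its original height.

**Black tealight:** its rim is about 61–62 mm above the bench, as expected for standing upright on the hollow's floor. It sits about 2 mm off the hollow's centre, with 10 mm to spare all round.

**Things to leave alone:** the amber tealight and the egg measured unmoved. I checked the spray bottle only by eye in the pictures, where it looks unmoved.

**Force and failures:** wrist force stayed under about 7 N at every reading. No check failed or disagreed.

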